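# Locate a saw base plate in a drilling fixture and clamp it

### The arm

A 6-joint arm with a two-finger parallel gripper is mounted at the origin on the work surface. World frame = base frame: x ahead of the robot, y to its left, z up, the work surface at z = 0. Lengths are in mm, angles in rad, forces in N, time in s.
With the tool pointing down it reaches from about 350 to 800 mm from the base axis. Payload 7.3 kg.
Tool frame: the origin (TCP) lies on the centre line of the jaws, within the pads' length; the fingertips stand nose_length ahead of it and the grasp point (between the pads) lies 2 mm behind it (nose_length is the distance from the TCP to the fingertips, in mm); y points along the fingers, z is the direction in which the jaws open and shut, and the axes are right-handed (so a half turn about y gives the same grasp; the last joint's range is limited). The gripper opens to 85 mm and grips with 20 to 120 N. Pads are 22 mm wide; open, the fingers measure 114 mm over their backs; the gripper's body (76 mm by 85 mm) begins 54 mm behind the grasp point. The pads swing forward as they close: fully open they stand 13 mm farther back than shut.
Start: joints at [-1.4, 0.342, 1.524, -0, 1.275, -0.146], TCP at [163.574, -498.885, 248.322] pointing down, gripper open.
Joint ranges: [-2.53, 2.53], [-0.77, 2.02], [0.04, 2.7], [-1, 4.14], [0.28, 2.66], [-3.11, 3.11]. Speed limits (rad/s): [2.57, 2.57, 3.14, 3.14, 3.14, 3.14].

### API

Orientations are given as a unit quaternion [w, x, y, z].
In Python, from station import get_obs, snapshot, close_job, nose_length gives the robot as it stands.
- The arm moves only by the shell command python3 -m handwheel 'ROWS' [FORCE]. ROWS is JSON, a list of rows, each a list of 5 numbers: the closure in counts, from 0 (fully open) to 255 (shut), then the shift along the tool's x, y, z in cm, then the turn about the tool's y in degrees. In form: [[fingers, dx, dy, dz, yaw], ...]. A call has 1 to 8 rows; each row shifts and turns the commanded pose from where the row before left it, along the tool's axes as they then stand; what a row does not reach is not made up. A row lasts 1/8 s, in which the tool goes at most 62.5 mm and 10.7 degrees, less where a joint would pass 70% of its speed; a pose out of reach is approached as far as the arm can. A call is refused whole if a number of a shift passes 6.25 or a number of a turn 10.7, either way. A call with a gripper value outside its range is refused whole. The fingers move at their own pace and stop on an object; FORCE is the grip in N (left out, the last holds). Time passes only in rows, so rows that do not move let the fingers close. It gives the time, the measured TCP pose, the force and the opening at its end, in the units of the state.
- get_obs(): the state, without advancing time (a new reading comes with each control period).
- snapshot(name): name is "side" or "top"; returns a dict with "image" (384x512x3 uint8, red, green, blue), "depth" (384x512 float32, mm along the optical axis (not along the pixel's ray), 0 where there is no reading), "fx", "fy", "cx", "cy" (pixels), "position" and "attitude" of the camera in the world. Camera axes: x right, y down, z forward; pixel columns grow to the right and rows downward; lengths in mm; the calibration is good to about 2 mm. A picture is of the moment at which its call begins.
- close_job(): hands the job in, once; it reports no verdict.
The state is a dict: "clock": time; "qpos": joint angles; "dq": joint speeds; "effort": joint torques, N m; "ee_pos": TCP position; "tcp_rot": TCP orientation; "ft_force": force on the tool from outside, world axes, zero at the start; "torque": the same for the moment, N m; "width": finger opening in mm.
Only numpy, scipy, OpenCV 4.12 (cv2) and the standard library are available. Lean on these libraries where they do the work, as an engineer would, in place of code of your own. Each camera call takes 0.05 s, during which the arm holds its last target.

### The job

The saw base plate has been laid loosely in the drilling fixture. Push it sideways until it bears firmly on both dowels, then slide it along them until it bears firmly on the end stop; with all three points touching, lock it there by pushing the toggle clamp's handle fully down. Press slowly and gently, as with a fingertip, never ramming the dowels or the stop, and leave the other things on the bench where they are.

Things in the scene. Friction and masses are not known exactly. Their poses are not given: they have to be found in the camera images.
- fixture: drilling fixture bolted to the bench: dark steel tooling plate, 20 mm thick; its top is the bed. Origin at bench level under the middle of the bay for the saw base plate; the tooling plate spans x -100 to +100, y -165 to +215 mm. The dowels are at its +x side, the end stop and behind it the toggle clamp at its +y end; the bay is open at the -x side and the -y end. z is up
- dowel_right: fixed upright steel dowel, 12 mm diameter, 22 mm high above the bed, at fixture x +61, y -42 mm; origin at its foot, on its axis, on the bed (20 mm above the bench)
- dowel_left: the second dowel, alike, at fixture x +61, y +42 mm; origin at its foot on the bed
- stop: end stop fixed in the fixture: steel block 34 mm wide, 20 mm deep, 22 mm high, origin on the bed under the middle of its bay-side face, at fixture x 0, y +114 mm. From that face a locked stop screw, 14 mm diameter, axis 9 mm above the bed, points to the fixture's -y; its flat tip, which the plate's end must meet, has been set 10 to 32 mm out, how far is not measured: feel for it
- shoe: the loose saw base plate: cast aluminium, 110 mm (x) by 180 mm (y), 6 mm thick, 0.3 to 0.6 kg, flat on the bed, axes within 0.16 rad of the fixture's. Origin at the centre of its underside. The straight +x edge (x +55) goes on the dowels, the +y end (y +90) on the stop. It starts 18 to 36 mm short of home in fixture x, 10 to 48 mm short of the stop screw in y, and slides with 0.5 to 1.5 N on the oiled bed
- shoe_side (a point): on the plate: top of the middle of its turned-up -x edge, on the outer face (plate x -55, y 0, 18 mm above the underside). This edge is 18 mm high and 5 mm thick along the whole 180 mm
- shoe_nose (a point): on the plate: top of its turned-up -y end, on the outer face (plate x 0, y -90, 18 mm above the underside). This edge is 18 mm high and 5 mm thick from plate x -55 to +45 mm
- quadrant_top (a point): top middle of the plate's rounded upright quadrant, 8 mm thick (in y), 60 mm wide at its foot, standing across the plate at plate y -60, x -46 to +14 mm; its top is 46 mm above the underside. Two ears with a cross pin, 24 mm high, stand at plate y +4 to +26, x -41 to +1 mm
- clamp_handle (a joint): turn of the toggle clamp's handle against the clamp's bar, rad: 0 open (as found), 2.26 fully down and locked, hard stop at 2.30. Handle, bar and link make the usual over-centre linkage in the upright plane at fixture x -6 mm. It stays where it is left; the handle's end takes about 2 to 10 N
- handle_end (a point): on the middle line of the handle's bay-facing (upper) face, 8 mm from its end; the last 80 mm are a black rubber grip 20 mm wide (x), 14 mm thick. Open: near fixture y +212, 163 mm above the bench, the handle leaning 1.19 rad above level to +y. Push it out (+y) and down: shut, this point is at fixture y +277, 94 mm above the bench, the handle 0.08 rad above level
- clamp_spindle: sprung rubber-tipped spindle, tip 17 mm diameter, at the end of the clamp's bar. Origin in the bar, 92 mm from its pivot (fixture x -6, y +158 mm, 60 mm above the bench). Open, the bar stands 1.15 rad above level, its top about 155 mm above the bench; as the handle closes it swings down level, and the spindle then presses the plate at fixture x -6, y +66 mm with about 6 N
- battery: bystander: black and grey tool battery, 75 x 110 x 56 mm, on the bench beyond the fixture's -y end; origin at the centre of its underside
- screwdriver: bystander: black-handled screwdriver 200 mm long lying on the bench beyond the fixture's +x side; origin at its middle, underside
- screw_tray: bystander: grey two-part plastic tray 90 x 120 x 32 mm on the bench beyond the fixture's +x side; origin at the centre of its underside
Things that resemble listed ones, but are neither listed nor needed, are in the scene too. There is more than one size of the shoe; the one meant has the size given above.

How it is judged (in metres and radians):
On the way, in this order (a step that is already met when the one before it is completed fails the run):
1. the plate is pressed on both dowels at once, with at least 2 N on each, for 0.1 s (x of dowel_right in the frame of shoe between 0.059 and 0.0625 m and x of dowel_left in the frame of shoe between 0.059 and 0.0625 m and z of shoe in the frame of fixture below 0.0215 m and angle between shoe's own z axis and vertical below 0.03 rad and contact force between shoe and dowel_right above 2 N and contact force between shoe and dowel_left above 2 N), for 0.1 s.
2. lying along both dowels (each within 1.5 mm) the plate is pressed on the end stop with at least 2 N for 0.1 s (x of dowel_right in the frame of shoe between 0.059 and 0.0625 m and x of dowel_left in the frame of shoe between 0.059 and 0.0625 m and z of shoe in the frame of fixture below 0.0215 m and angle between shoe's own z axis and vertical below 0.03 rad and contact force between shoe and stop above 2 N), for 0.1 s.
3. the clamp is locked on the located plate (x of dowel_right in the frame of shoe between 0.059 and 0.0625 m and x of dowel_left in the frame of shoe between 0.059 and 0.0625 m and contact force between shoe and stop above 0.05 N and z of shoe in the frame of fixture below 0.0215 m and angle between shoe's own z axis and vertical below 0.03 rad and value of joint clamp_handle above 2.15 rad and contact force between clamp_spindle and shoe above 2 N), for 0.2 s.
At the end, for the whole second after the job is handed in: The plate lies flat and still on the bed, its edge within 1.5 mm of both dowels and its end still bearing on the stop screw, the clamp handle fully down (joint over 2.15 rad) with the spindle pressing on the plate (over 2 N) (all of step 3 and linear speed of shoe below 0.01 m/s); the robot touches nothing.
It fails at once if the plate is pressed on a dowel or on the end stop with more than 16 N (contact force between shoe and dowel_right above 16 N or contact force between shoe and dowel_left above 16 N or contact force between shoe and stop above 16 N).
It fails at once if the battery, screwdriver or tray is moved more than 15 mm (distance of any of battery, screwdriver, screw_tray from where it was at the start of the episode above 0.015 m).
It also fails if it takes over 66 s, if anything falls off the work surface, if the arm or the gripper's body presses on something with over 40 N, if the wrist force passes 120 N, or if a joint passes its speed limit or range.

## Working session

There is one attempt and no reset: what is moved stays moved. The work goes in short steps, Python scripts to look and compute and a shell command to move; the robot and the scene stay as the last step left them, time stands still between calls to the robot, and variables do not carry over. Pictures are saved under pics/ and viewed, and the job is handed in when it is done.

```bash
ls; mkdir -p pics
python3 - <<'E'
from station import *
import cv2,json
o=get_obs();print(o); print(nose_length if not callable(nose_length) else nose_length())
for n in("side","top"):
    s=snapshot(n);cv2.imwrite(f"pics/{n}0.png",s["image"][:,:,::-1])
    print(n,s["fx"],s["fy"],s["cx"],s["cy"],s["position"],s["attitude"])
E
```

```text
pics
{'clock': 0.0, 'qpos': array([-1.40001384e+00,  3.42731586e-01,  1.52504740e+00,  1.24845056e-05,
        1.27542338e+00, -1.45985346e-01]), 'dq': array([-0.00096512,  0.00048752,  0.0009384 , -0.00058696,  0.00152518,
        0.00164879]), 'effort': array([-2.00516331e-05, -4.33675003e+01, -2.46011567e+01, -1.40846068e-04,
        7.87783472e-03,  2.80155632e-06]), 'ee_pos': array([ 163.49990306, -498.47621462,  247.61074914]), 'tcp_rot': array([ 0.11152255, -0.11152822,  0.69882536, -0.6976871 ]), 'ft_force': array([-0.62934267,  0.20335211, -0.23189322]), 'torque': array([-0.02674275, -0.02380949,  0.02091138]), 'width': 85.40481583885713}
17.0
side 489.2024807159032 489.2024807159032 254.02534251662024 194.02714493594596 [ 466.0083835  -982.47427089 1088.1684457 ] [-0.36122789  0.93161969 -0.03418936  0.02074234]
top 378.28064277812484 378.28064277812484 260.6994810824747 186.7716704750034 [ 373.77433184  -88.86226115 1109.01803707] [-0.06814456  0.70972512 -0.69908353  0.05411836]
```

View pics/side0.png

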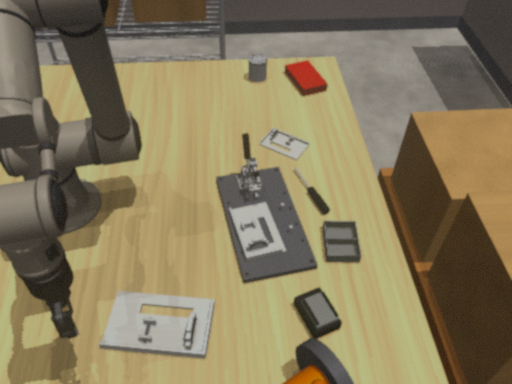

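View pics/top0.png

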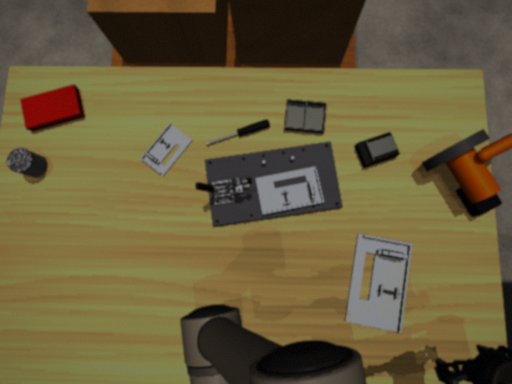

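Side view: the fixture spans about pixels (217–315, 168–280), with the clamp at its upper end and the plate at about (265, 228). Top view: the fixture is at (207–341, 143–225), with the clamp to the left and the dowels along the upper edge. The other plates at (380, 283) and (165, 150) are decoys. Next I'll enlarge the view and measure.

```bash
cat > h.py <<'E'
import numpy as np,cv2
from station import *
from scipy.spatial.transform import Rotation as R
def rot(q): return R.from_quat([q[1],q[2],q[3],q[0]])
def ray(s,u,v):
    d=np.array([(u-s["cx"])/s["fx"],(v-s["cy"])/s["fy"],1.0]);return rot(s["attitude"]).apply(d)
def onz(s,u,v,z):
    d=ray(s,u,v);p=np.array(s["position"]);return p+d*(z-p[2])/d[2]
def proj(s,p):
    c=rot(s["attitude"]).inv().apply(np.array(p)-s["position"]);return s["fx"]*c[0]/c[2]+s["cx"],s["fy"]*c[1]/c[2]+s["cy"]
def zoom(s,u0,v0,u1,v1,f,name):
    c=s["image"][v0:v1,u0:u1,::-1];cv2.imwrite(name,cv2.resize(c,None,fx=f,fy=f,interpolation=cv2.INTER_CUBIC))
E
python3 - <<'E'
from h import *
for n,b in(("top",(190,130,350,235)),("side",(205,125,325,285))):
    s=snapshot(n);np.save(n+".npy",s,allow_pickle=True)
    zoom(s,*b,5 if n=="top" else 3.7,f"pics/{n}1.png")
    g=cv2.cvtColor(s["image"],cv2.COLOR_RGB2HSV)
    m=((g[...,2]<115)&(g[...,1]<70)).astype(np.uint8)
    m[:b[1]]=0;m[b[3]:]=0;m[:,:b[0]]=0;m[:,b[2]:]=0
    m=cv2.morphologyEx(m,cv2.MORPH_CLOSE,np.ones((3,3)))
    cs,_=cv2.findContours(m,cv2.RETR_EXTERNAL,cv2.CHAIN_APPROX_NONE)
    c=max(cs,key=cv2.contourArea);r=cv2.minAreaRect(c);bx=cv2.boxPoints(r);print(n,r,bx)
    for p in bx: print(onz(s,*p,20))
    print(s["image"][170,215],s["depth"][215,240])
E
```

```text
top ((267.95257568359375, 183.97756958007812), (66.51985931396484, 139.29595947265625), 81.63410949707031) [[194.20659 161.20491]
 [332.02032 140.93819]
 [341.69855 206.75023]
 [203.88483 227.01695]]
[638.43707341 133.08323365  20.        ]
[ 705.37544373 -275.50928419   20.        ]
[ 508.71798358 -300.24389048   20.        ]
[444.31165847  95.96821549  20.        ]
[52 50 53] 1093.969
side ((265.5350646972656, 220.17974853515625), (116.57416534423828, 74.56781005859375), 74.87599182128906) [[214.33492 173.63924]
 [286.31995 154.18382]
 [316.73523 266.72028]
 [244.75018 286.17566]]
[442.73599371  81.98640901  20.        ]
[674.40820162 154.77431876  20.        ]
[ 700.79380573 -277.58321511   20.        ]
[ 509.54138749 -322.96995092   20.        ]
[184 167 113] 1389.2208
```

View pics/top1.png

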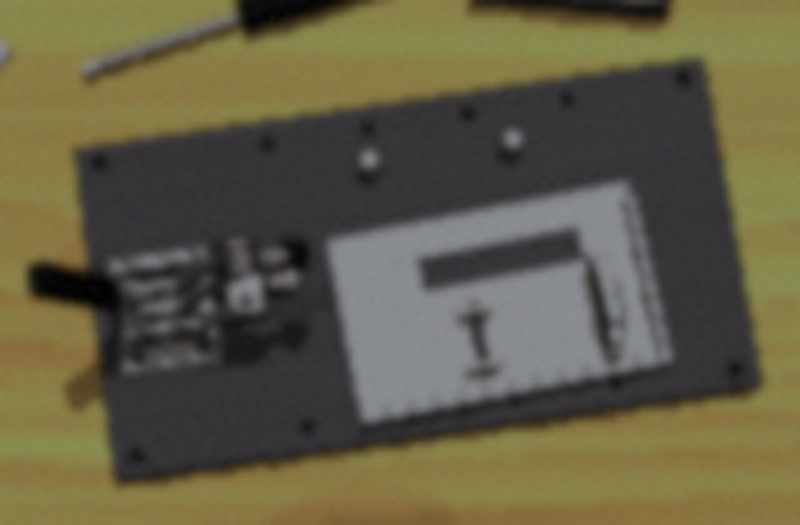

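View pics/side1.png

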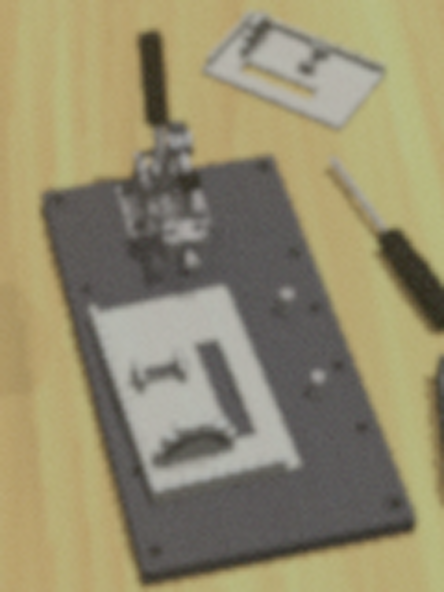

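```bash
cat > meas.py <<'E'
from h import *
def edgefit(s,z,A,B,inside,kind,band=4.0,n=60):
    # subpixel edge between image pts A,B: strongest gradient along normal, then fitLine
    A=np.array(A,float);B=np.array(B,float);t=(B-A)/np.linalg.norm(B-A);nm=np.array([-t[1],t[0]])
    im=s["image"].astype(np.float32); ch=im[...,0] if kind=="r" else im.mean(2)
    P=[]
    off=np.arange(-band,band+.01,.25)
    for f in np.linspace(.08,.92,n):
        q=A+(B-A)*f; xy=q+off[:,None]*nm
        v=cv2.remap(ch,xy[:,0].astype(np.float32)[None],xy[:,1].astype(np.float32)[None],cv2.INTER_LINEAR)[0]
        g=np.abs(np.gradient(cv2.GaussianBlur(v[None],(0,0),2)[0])); w=g*(g>.5*g.max())
        P.append(q+nm*(w*off).sum()/w.sum())
    P=np.array(P,np.float32);l=cv2.fitLine(P,cv2.DIST_HUBER,0,.01,.01).ravel()
    return l
def inter(a,b):
    M=np.array([[a[0],-b[0]],[a[1],-b[1]]]);t=np.linalg.solve(M,[b[2]-a[2],b[3]-a[3]]);return a[2:4]+t[0]*a[:2]
def corners(s,C,z,kind):
    L=[edgefit(s,z,C[i],C[(i+1)%4],None,kind) for i in range(4)]
    return [inter(L[i-1],L[i]) for i in range(4)]
def rigid(src,dst):
    a=src-src.mean(0);b=dst-dst.mean(0);th=np.arctan2((a[:,0]*b[:,1]-a[:,1]*b[:,0]).sum(),(a*b).sum())
    r=np.array([[np.cos(th),-np.sin(th)],[np.sin(th),np.cos(th)]]);t=dst.mean(0)-r@src.mean(0)
    return th,t,dst-(src@r.T+t)
E
python3 - <<'E'
from meas import *
F=np.array([[100,215],[100,-165],[-100,-165],[-100,215.]])
for n in("top","side"):
    s=np.load(n+".npy",allow_pickle=True).item()
    if n=="top": px=[(78,150),(700,60),(760,388),(118,482)];f=5;o=(190,130);dw=[(369,159),(513,139)];pl=[(328,238),(630,182),(670,358),(362,422)]
    else: px=[(270,157),(410,522),(145,575),(45,197)];f=3.7;o=(205,125);dw=[(287,293),(318,376)];pl=[(228,287),(298,466),(155,490),(95,305)]
    cv=lambda p:((p[0]+.5)/f-.5+o[0],(p[1]+.5)/f-.5+o[1])
    C=corners(s,[cv(p) for p in px],20,"r")
    W=np.array([onz(s,*c,20)[:2] for c in C]);th,t,res=rigid(F,W)
    print(n,"fix",np.round(C,1).tolist(),th,t,res.round(1).tolist())
    D=np.array([onz(s,*cv(p),42)[:2] for p in dw]);r=np.array([[np.cos(th),-np.sin(th)],[np.sin(th),np.cos(th)]])
    print("dowels world",D,"in fix",(D-t)@r)
    P=np.array([onz(s,*cv(p),26)[:2] for p in pl]);S=np.array([[55,90],[55,-90],[-55,-90],[-55,90.]])
    print("plate rough",rigid(S,P)[0]-th,(rigid(S,P)[1]-t)@r,rigid(S,P)[2].round(1).tolist(),(P-t)@r)
E
```

```text
top fix [[204.3000030517578, 159.1999969482422], [330.29998779296875, 141.0], [342.5, 208.10000610351562], [212.39999389648438, 227.10000610351562]] 0.15988052335728167 [ 578.8444316  -124.15486929] [[1.6, -0.7], [1.4, 0.8], [-1.5, 0.6], [-1.5, -0.8]]
dowels world [[ 634.9602575   -72.6227019 ]
 [ 647.88837669 -155.92587145]] in fix [[ 63.6040763   41.94128837]
 [ 63.10542845 -42.35761834]]
plate rough 0.048695420875579765 [-26.10333066 -20.15033941] [[-0.3, -0.4], [-1.8, -0.5], [2.2, 0.1], [-0.1, 0.8]] [[  24.12132542   72.07047428]
 [  31.33471304 -107.59463451]
 [ -74.47086143 -112.9315748 ]
 [ -85.39849969   67.85437738]]
side fix [[278.1000061035156, 166.39999389648438], [318.3999938964844, 267.70001220703125], [242.39999389648438, 282.8999938964844], [214.10000610351562, 176.5]] 0.16099239044770866 [ 577.16913539 -130.46742527] [[0.5, 3.2], [2.2, -3.5], [-0.6, -3.7], [-2.1, 4.1]]
dowels world [[ 632.90397181  -73.57464285]
 [ 646.21200048 -156.28582096]] in fix [[ 64.13390234  47.22291025]
 [ 64.01141736 -36.55195239]]
plate rough 0.012633735197132817 [-24.30326581  -9.77680737] [[-3.4, -4.5], [-0.6, -1.7], [3.7, 3.5], [0.2, 2.8]] [[  25.51970406   76.99192889]
 [  30.98944003 -100.70863848]
 [ -73.98136976  -97.63353093]
 [ -79.74083758   82.24301103]]
```

```bash
cat >> h.py <<'E'
TH=0.158;O=np.array([580.0,-124.4])
RF=np.array([[np.cos(TH),-np.sin(TH)],[np.sin(TH),np.cos(TH)]])
def tofix(p): return (np.array(p)[:2]-O)@RF
def tow(f): return RF@np.array(f)+O
def st():
    o=get_obs();r=rot(o["tcp_rot"]);f=o["ft_force"]
    print("t %.2f tcp"%o["clock"],o["ee_pos"].round(2),"tip z %.1f"%(o["ee_pos"][2]-17),"fix",tofix(o["ee_pos"]).round(1),"F fix",(f[:2]@RF).round(2),"Fz %.2f"%f[2],"w %.1f"%o["width"],"q",o["qpos"].round(2))
    x,y,z=[r.apply(e) for e in np.eye(3)];print("tool x in fix",(x[:2]@RF).round(3),"z in fix",(z[:2]@RF).round(3),"yz",y.round(3))
    return o,r
def shift(fx,fy,z):
    "tool-frame shift cm from the current measured TCP to fixture xy, world z of TCP"
    o=get_obs();w=np.append(tow([fx,fy]),z)-o["ee_pos"];print("to",fx,fy,z,"tool shift cm",(rot(o["tcp_rot"]).inv().apply(w)/10).round(2))
E
python3 - <<'E'
from h import *
st()
S=np.load("top.npy",allow_pickle=True).item();C=[(328,238),(630,182),(670,358),(362,422)]
for p in C: print(tofix(onz(S,(p[0]+.5)/5+189.5,(p[1]+.5)/5+129.5,26)))
E
```

```text
t 0.20 tcp [ 163.55 -498.66  247.9 ] tip z 230.9 fix [-470.1 -304.1] F fix [ 0.35 -0.56] Fz 0.54 w 85.0 q [-1.4   0.34  1.52  0.    1.28 -0.15]
tool x in fix [-0.987 -0.158] z in fix [ 0.158 -0.987] yz [-0.     0.001 -1.   ]
[22.88314778 72.53960598]
[  30.43438688 -107.11162019]
[ -75.36096428 -112.64752078]
[-86.62855522  68.11756208]
```

```bash
python3 -m handwheel '[[255,0,0,0,-9],[255,0,0,0,0]]' 30
python3 - <<'E'
from h import *
st();print(nose_length() if callable(nose_length) else nose_length)
shift(-130,0,150)
E
```

```text
clock: 0.45
ee_pos: [163.6, -498.8, 248.2]
tcp_rot: [0.166, -0.166, 0.688, -0.687]
ft_force: [0.7, -0.4, -0.2]
width: 51.6
t 0.45 tcp [ 163.55 -498.8   248.16] tip z 231.2 fix [-470.2 -304.2] F fix [ 0.62 -0.54] Fz -0.22 w 51.6 q [-1.4   0.34  1.52  0.    1.28 -0.3 ]
tool x in fix [-0.951 -0.309] z in fix [ 0.309 -0.951] yz [-0.  0. -1.]
17.0
to -130 0 150 tool shift cm [-41.76   9.82 -18.4 ]
```

```bash
python3 -m handwheel '[[255,0,0,0,9],[255,0,0,0,9]]'
python3 - <<'E'
from h import *
st();print(nose_length() if callable(nose_length) else nose_length)
shift(-130,0,150)
E
```

```text
clock: 0.7
ee_pos: [163.6, -498.8, 248.2]
tcp_rot: [0.053, -0.053, 0.705, -0.705]
ft_force: [-0.0, 0.8, 0.3]
width: 12.0
t 0.70 tcp [ 163.57 -498.82  248.21] tip z 231.2 fix [-470.2 -304.2] F fix [0.1  0.74] Fz 0.31 w 12.0 q [-1.4   0.34  1.52 -0.    1.28  0.02]
tool x in fix [-1.     0.007] z in fix [-0.007 -1.   ] yz [-0.  0. -1.]
17.0
to -130 0 150 tool shift cm [-33.8    9.83 -30.66]
```

```bash
python3 -m handwheel '[[255,-4.2,1,-3.8,0.4],[255,-4.2,1.2,-3.8,0],[255,-4.2,1.2,-3.8,0],[255,-4.2,1.2,-3.8,0],[255,-4.2,1.3,-3.8,0],[255,-4.2,1.3,-3.8,0],[255,-4.2,1.3,-3.8,0],[255,-4.2,1.3,-3.8,0]]'
python3 - <<'E'
from h import *
st()
shift(-115,0,150);shift(-115,0,43)
s=snapshot("side");zoom(s,180,125,340,285,3.7,"pics/s2.png")
E
```

```text
clock: 1.7
ee_pos: [450.2, -145.6, 150.1]
tcp_rot: [-0.053, 0.052, -0.705, 0.705]
ft_force: [-0.2, -0.6, -0.0]
width: -0.1
t 1.70 tcp [ 450.23 -145.55  150.07] tip z 133.1 fix [-131.5   -0.5] F fix [-0.32 -0.52] Fz -0.01 w -0.1 q [-0.47  0.36  1.8  -0.    0.98  0.95]
tool x in fix [-1.     0.009] z in fix [-0.009 -1.   ] yz [ 0.001 -0.001 -1.   ]
to -115 0 150 tool shift cm [-1.65  0.01 -0.06]
to -115 0 43 tool shift cm [-1.64 10.71 -0.07]
```

View pics/s2.png

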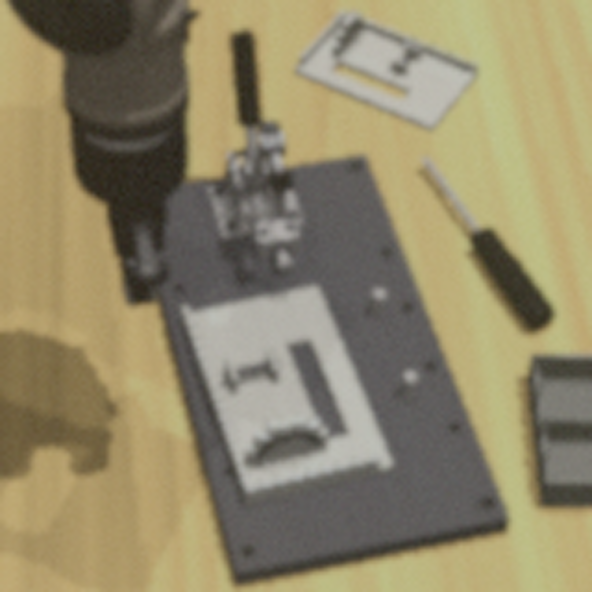

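The picture shows the closed fingertips at zoomed pixel (138, 298), clear of the plate's −x edge (left corner at (185, 308)). I'll lower them beside the edge now.

```bash
python3 -m handwheel '[[255,-0.4,3,0,0],[255,-0.4,3,0,0],[255,-0.4,3,0,0],[255,-0.4,1.4,0,0],[255,0,0.2,0,0],[255,0,0,0,0]]'
python3 - <<'E'
from h import *
st()
s=snapshot("side");zoom(s,200,145,330,285,4.2,"pics/s3.png")
E
```

```text
clock: 2.5
ee_pos: [465.3, -144.9, 45.0]
tcp_rot: [-0.054, 0.053, -0.705, 0.705]
ft_force: [-0.1, 0.3, 0.2]
width: 0.5
t 2.50 tcp [ 465.29 -144.91   45.01] tip z 28.0 fix [-116.5   -2.2] F fix [-0.05  0.32] Fz 0.19 w 0.5 q [-0.46  0.55  1.87 -0.    0.73  0.96]
tool x in fix [-1.     0.006] z in fix [-0.006 -1.   ] yz [ 0.001 -0.001 -1.   ]
```

View pics/s3.png

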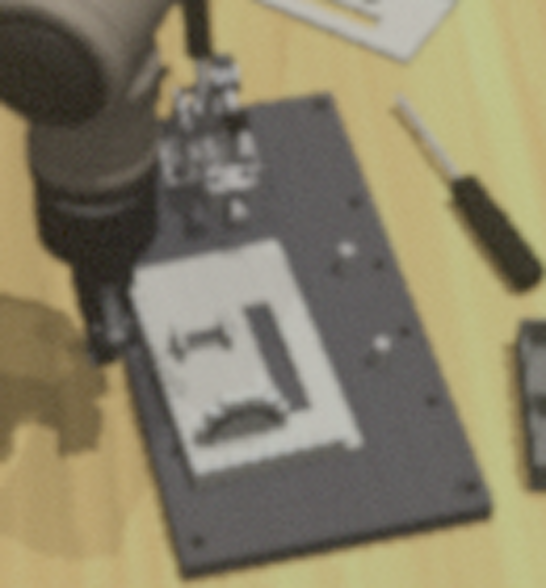

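```bash
python3 -m handwheel '[[255,-0.4,0.2,0,0],[255,-0.4,0,0,0],[255,-0.4,0,0,0],[255,-0.3,0,0,0],[255,-0.2,0,0,0],[255,-0.2,0,0,0],[255,-0.2,0,0,0],[255,-0.2,0,0,0]]'
python3 - <<'E'
from h import *
st()
E
python3 -m handwheel '[[255,-0.2,0,0,0],[255,-0.2,0,0,0],[255,-0.2,0,0,0]]'
python3 - <<'E'
from h import *
st()
for n,b in(("top",(240,130,350,220)),("side",(205,145,325,285))):
    s=snapshot(n);np.save(n+".npy",s,allow_pickle=True);zoom(s,*b,6 if n=="top" else 4,f"pics/{n}4.png")
E
```

```text
clock: 3.55
ee_pos: [487.6, -141.1, 42.2]
tcp_rot: [0.054, -0.054, 0.705, -0.705]
ft_force: [-0.6, 0.3, 0.3]
width: -0.0
t 3.55 tcp [ 487.57 -141.08   42.25] tip z 25.2 fix [-93.9  -1.9] F fix [-0.49  0.42] Fz 0.29 w -0.0 q [-0.43  0.58  1.81 -0.    0.75  0.99]
tool x in fix [-1.     0.005] z in fix [-0.005 -1.   ] yz [-0.  0. -1.]
clock: 3.92
ee_pos: [493.7, -140.2, 42.3]
tcp_rot: [-0.054, 0.054, -0.705, 0.705]
ft_force: [-0.4, -0.1, -0.4]
width: 0.2
t 3.92 tcp [ 493.69 -140.2    42.26] tip z 25.3 fix [-87.7  -2. ] F fix [-0.44 -0.08] Fz -0.42 w 0.2 q [-0.43  0.58  1.8  -0.    0.76  0.99]
tool x in fix [-1.     0.005] z in fix [-0.005 -1.   ] yz [-0. -0. -1.]
```

View pics/side4.png

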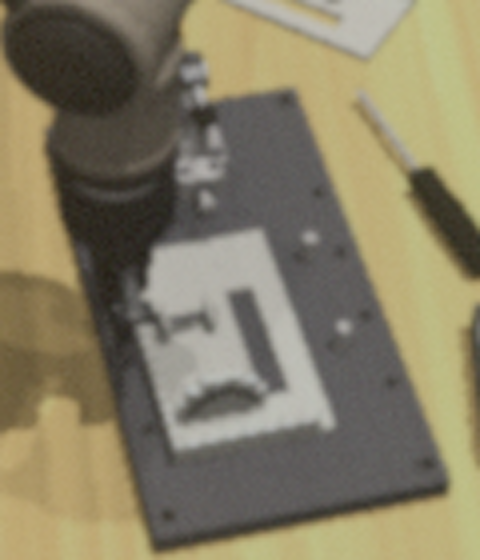

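View pics/top4.png

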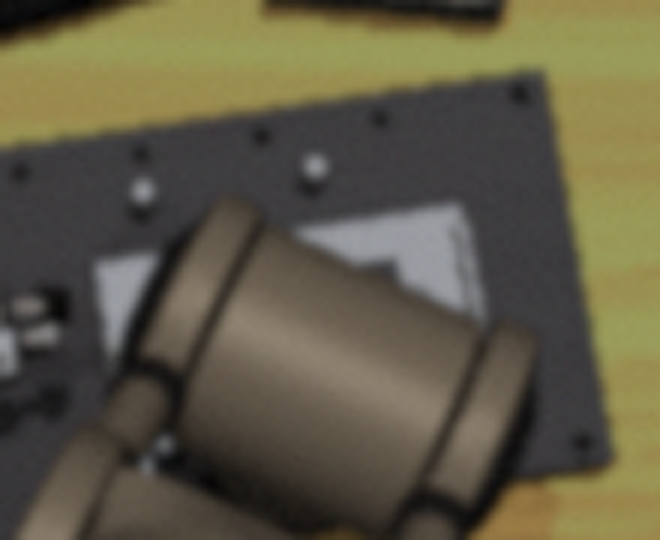

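The plate is moving: its +x/+y corner in the top view moved up about 4 px, and it is turning square to the fixture. I'll keep going, slower as it nears the dowels.

```bash
python3 -m handwheel '[[255,-0.2,0,0,0],[255,-0.2,0,0,0],[255,-0.2,0,0,0],[255,-0.2,0,0,0],[255,-0.1,0,0,0],[255,-0.1,0,0,0],[255,0,0,0,0]]'
python3 - <<'E'
from h import *
st()
for n,b in(("top",(240,130,350,220)),):
    s=snapshot(n);np.save(n+".npy",s,allow_pickle=True);zoom(s,*b,6 if n=="top" else 4,f"pics/{n}5.png")
E
```

```text
clock: 4.9
ee_pos: [503.6, -138.7, 42.3]
tcp_rot: [-0.054, 0.054, -0.705, 0.705]
ft_force: [-0.8, -0.3, 0.2]
width: 0.2
t 4.90 tcp [ 503.6  -138.72   42.28] tip z 25.3 fix [-77.7  -2.1] F fix [-0.85 -0.13] Fz 0.22 w 0.2 q [-0.42  0.6   1.77 -0.    0.78  1.  ]
tool x in fix [-1.     0.005] z in fix [-0.005 -1.   ] yz [ 0. -0. -1.]
```

View pics/top5.png

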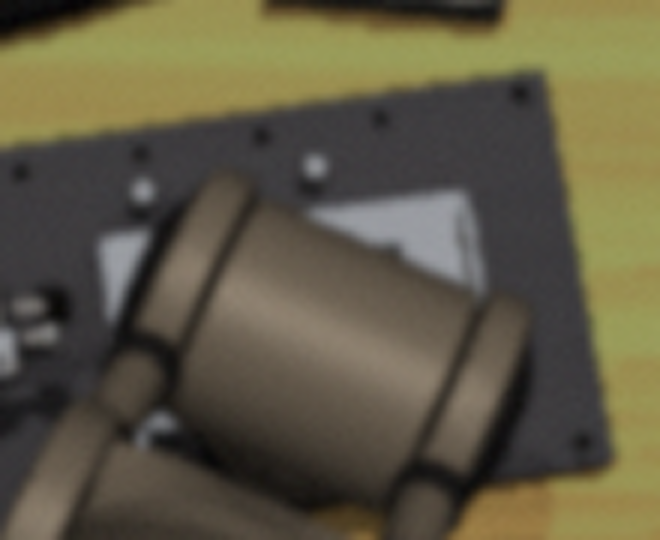

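```bash
python3 -m handwheel '[[255,-0.15,0,0,0],[255,-0.15,0,0,0],[255,-0.15,0,0,0],[255,-0.1,0,0,0],[255,-0.1,0,0,0],[255,-0.05,0,0,0],[255,-0.05,0,0,0]]' ; python3 -c "
from h import *
st()"
python3 -m handwheel '[[255,-0.05,0,0,0],[255,-0.05,0,0,0],[255,-0.05,0,0,0],[255,-0.05,0,0,0]]' ; python3 -c "
from h import *
st()"
```

```text
clock: 5.82
ee_pos: [510.9, -137.6, 42.3]
tcp_rot: [-0.054, 0.054, -0.705, 0.705]
ft_force: [-0.9, -0.0, 0.1]
width: 0.4
t 5.83 tcp [ 510.89 -137.56   42.29] tip z 25.3 fix [-70.3  -2.1] F fix [-0.89  0.11] Fz 0.14 w 0.4 q [-0.41  0.6   1.75 -0.    0.79  1.01]
tool x in fix [-1.     0.005] z in fix [-0.005 -1.   ] yz [-0. -0. -1.]
clock: 6.32
ee_pos: [512.9, -137.3, 42.3]
tcp_rot: [-0.054, 0.054, -0.705, 0.705]
ft_force: [-0.6, -0.4, 0.0]
width: -0.0
t 6.33 tcp [ 512.88 -137.26   42.29] tip z 25.3 fix [-68.3  -2.1] F fix [-0.64 -0.32] Fz 0.00 w -0.0 q [-0.41  0.61  1.75 -0.    0.79  1.01]
tool x in fix [-1.     0.005] z in fix [-0.005 -1.   ] yz [ 0. -0. -1.]
```

```bash
python3 -m handwheel '[[255,-0.03,0,0,0],[255,-0.03,0,0,0],[255,-0.03,0,0,0]]' |sed -n 1,4p
python3 -c "
from h import *
st()"
python3 -m handwheel '[[255,-0.03,0,0,0],[255,-0.03,0,0,0]]' |sed -n 1,4p
python3 -c "
from h import *
st()"
```

```text
clock: 6.7
ee_pos: [513.5, -137.2, 42.2]
tcp_rot: [-0.054, 0.054, -0.705, 0.705]
ft_force: [-1.9, -0.6, 1.6]
t 6.70 tcp [ 513.53 -137.17   42.23] tip z 25.2 fix [-67.7  -2.2] F fix [-1.96 -0.26] Fz 1.61 w -0.2 q [-0.41  0.61  1.74 -0.    0.79  1.01]
tool x in fix [-1.     0.005] z in fix [-0.005 -1.   ] yz [-0. -0. -1.]
clock: 6.95
ee_pos: [514.3, -137.1, 42.3]
tcp_rot: [-0.054, 0.054, -0.705, 0.705]
ft_force: [-2.3, -1.5, 0.7]
t 6.95 tcp [ 514.27 -137.07   42.26] tip z 25.3 fix [-66.9  -2.2] F fix [-2.51 -1.14] Fz 0.72 w 0.2 q [-0.4   0.61  1.74 -0.    0.79  1.01]
tool x in fix [-1.     0.005] z in fix [-0.005 -1.   ] yz [-0. -0. -1.]
```

```bash
python3 -c "
from h import *
s=snapshot('top');zoom(s,240,130,350,220,6,'pics/top6.png');np.save('top.npy',s)"
```

```text
(no output)
```

View pics/top6.png

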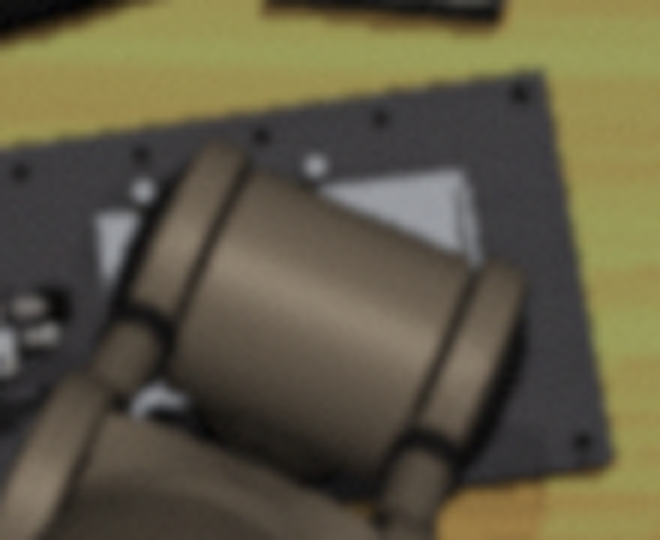

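The edge runs from (97, 213) to (462, 172) and is close to the dowels at (143, 190) and (315, 165). The force has risen, so first contact has been made. I'll keep feeling forward in small steps.

```bash
python3 -m handwheel '[[255,-0.03,0,0,0],[255,-0.03,0,0,0]]' |sed -n 2,4p
python3 -c "
from h import *
st()"
python3 -m handwheel '[[255,-0.03,0,0,0],[255,-0.0,0,0,0]]' |sed -n 2,4p
python3 -c "
from h import *
st()"
```

```text
ee_pos: [514.8, -136.9, 42.2]
tcp_rot: [-0.054, 0.054, -0.705, 0.705]
ft_force: [-1.9, -0.8, 0.3]
t 7.25 tcp [ 514.82 -136.94   42.25] tip z 25.2 fix [-66.3  -2.1] F fix [-1.97 -0.54] Fz 0.34 w -0.1 q [-0.4   0.61  1.74 -0.    0.79  1.01]
tool x in fix [-1.     0.005] z in fix [-0.005 -1.   ] yz [-0. -0. -1.]
ee_pos: [515.1, -136.9, 42.2]
tcp_rot: [-0.054, 0.054, -0.705, 0.705]
ft_force: [-3.0, -0.4, 0.6]
t 7.50 tcp [ 515.12 -136.88   42.24] tip z 25.2 fix [-66.   -2.1] F fix [-3.04  0.04] Fz 0.60 w -0.5 q [-0.4   0.61  1.74 -0.    0.79  1.01]
tool x in fix [-1.     0.005] z in fix [-0.005 -1.   ] yz [-0. -0. -1.]
```

```bash
for i in 1; do python3 -m handwheel '[[255,-0.03,0,0,0],[255,-0.0,0,0,0]]' |sed -n 2p
python3 -c "
from h import *
st()"; done
python3 -m handwheel '[[255,-0.03,0,0,0],[255,-0.0,0,0,0]]' |sed -n 2p
python3 -c "
from h import *
st()"
python3 -m handwheel '[[255,-0.03,0,0,0],[255,-0.0,0,0,0]]' |sed -n 2p
python3 -c "
from h import *
st()"
```

```text
ee_pos: [515.2, -136.8, 42.2]
t 7.75 tcp [ 515.21 -136.82   42.24] tip z 25.2 fix [-65.9  -2.1] F fix [-4.84 -1.27] Fz 1.62 w -0.1 q [-0.4   0.61  1.74 -0.    0.79  1.01]
tool x in fix [-1.     0.005] z in fix [-0.005 -1.   ] yz [-0.001  0.    -1.   ]
ee_pos: [515.2, -136.8, 42.2]
t 8.00 tcp [ 515.22 -136.76   42.2 ] tip z 25.2 fix [-65.9  -2. ] F fix [-6.27 -0.11] Fz 1.86 w 0.1 q [-0.4   0.61  1.74 -0.    0.8   1.02]
tool x in fix [-1.     0.005] z in fix [-0.005 -1.   ] yz [-0.001  0.    -1.   ]
ee_pos: [515.2, -136.7, 42.1]
t 8.25 tcp [ 515.24 -136.69   42.14] tip z 25.1 fix [-65.9  -2. ] F fix [-7.73 -1.58] Fz 2.02 w -0.1 q [-0.4   0.61  1.74 -0.    0.8   1.02]
tool x in fix [-1.     0.005] z in fix [-0.005 -1.   ] yz [-0.002  0.    -1.   ]
```

```bash
python3 -m handwheel '[[255,-0.03,0,0,0],[255,-0.0,0,0,0],[255,0,0,0,0]]' |sed -n 2p
python3 -c "
from h import *
st();o=get_obs();print(o['torque'])
s=snapshot('top');zoom(s,240,130,350,220,6,'pics/top7.png');np.save('top.npy',s)
s=snapshot('side');zoom(s,205,145,325,285,4,'pics/side7.png');np.save('side.npy',s)"
```

```text
ee_pos: [515.3, -136.7, 42.1]
t 8.62 tcp [ 515.25 -136.65   42.08] tip z 25.1 fix [-65.9  -1.9] F fix [-7.49 -0.26] Fz 1.59 w 0.1 q [-0.4   0.61  1.74 -0.    0.8   1.02]
tool x in fix [-1.     0.005] z in fix [-0.005 -1.   ] yz [-0.003  0.    -1.   ]
[-0.42269254  1.25380915 -0.01691273]
```

View pics/top7.png

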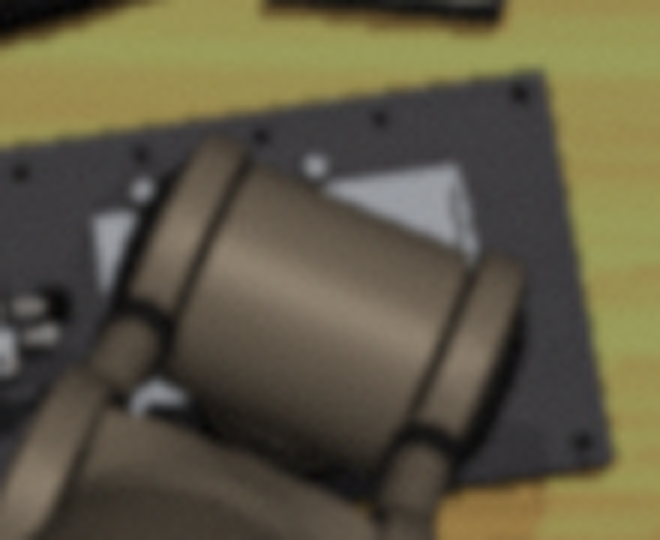

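View pics/side7.png

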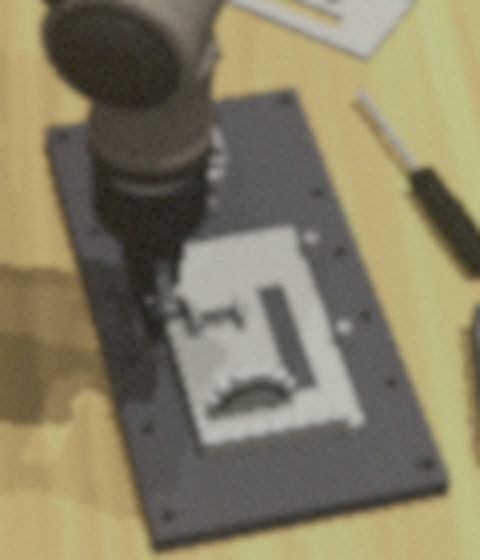

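The plate lies along both dowels: in the side view the edge passes within a constant 13–15 px of dowels (311, 237) and (344, 326). I'll press slightly harder for margin, then back off.

```bash
python3 -m handwheel '[[255,-0.03,0,0,0],[255,-0.03,0,0,0],[255,0,0,0,0],[255,0,0,0,0]]' |sed -n 2p
python3 -c "
from h import *
st()"
```

```text
ee_pos: [515.3, -136.5, 42.0]
t 9.22 tcp [ 515.29 -136.54   41.97] tip z 25.0 fix [-65.8  -1.8] F fix [-9.82 -1.54] Fz 3.47 w 0.4 q [-0.4   0.61  1.74 -0.    0.8   1.02]
tool x in fix [-1.     0.005] z in fix [-0.005 -1.   ] yz [-0.004  0.001 -1.   ]
```

```bash
python3 -m handwheel '[[255,0.05,0,0,0],[255,0.3,0,0,0],[255,1,0,0,0],[255,1.5,-1.5,0,0],[255,0,-3,3,0],[255,0,-3,6,0],[255,-1,0,5,0],[255,0,0,0,0]]' |sed -n 2p
python3 -c "
from h import *
st()
s=snapshot('top');zoom(s,190,130,350,235,5,'pics/top8.png');np.save('top.npy',s)
s=snapshot('side');zoom(s,205,145,325,285,4,'pics/side8.png');np.save('side.npy',s)"
```

```text
ee_pos: [520.1, -277.2, 115.7]
t 10.22 tcp [ 520.08 -277.18  115.67] tip z 98.7 fix [ -83.2 -141.5] F fix [-0.4  -0.45] Fz -1.35 w -0.0 q [-0.62  0.59  1.52 -0.    1.03  0.8 ]
tool x in fix [-1.     0.009] z in fix [-0.009 -1.   ] yz [ 0.003 -0.002 -1.   ]
```

View pics/top8.png

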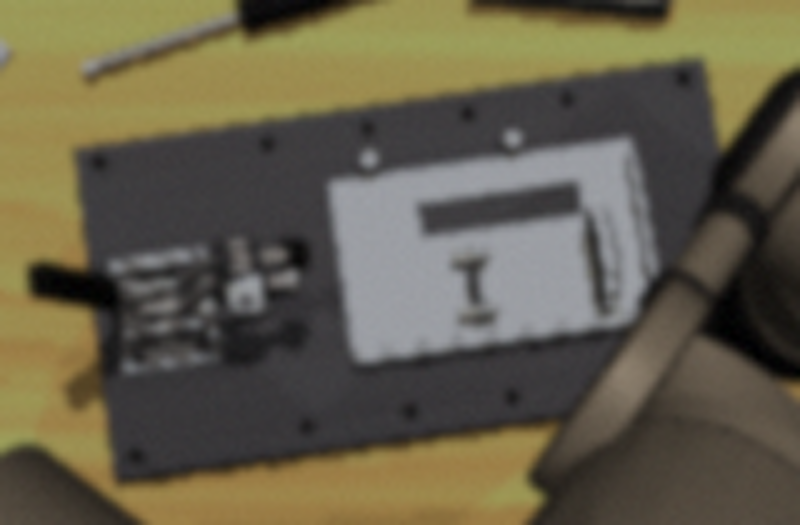

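View pics/side8.png

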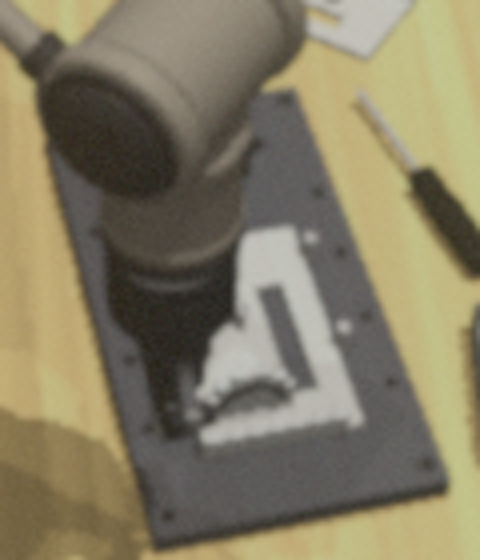

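Top view: the plate's edge runs from (330, 182) to (632, 137) against both dowels, and nothing else has moved. Now I'll measure the nose and go to it.

```bash
python3 -c "
from h import *
s=np.load('top.npy',allow_pickle=True).item()
for p,z in (((632,137),26),((660,290),38),((330,182),26),((355,362),26),((605,310),38)):
  print(p,tofix(onz(s,(p[0]+.5)/5+189.5,(p[1]+.5)/5+129.5,z)).round(1))
shift(0,-145,116);shift(0,-145,42)"
```

```text
(632, 137) [  57.  -112.8]
(660, 290) [ -37.2 -111.6]
(330, 182) [55.9 66.7]
(355, 362) [-51.7  67.2]
(605, 310) [-44.1 -78.6]
to 0 -145 116 tool shift cm [-8.4  -0.13  0.69]
to 0 -145 42 tool shift cm [-8.4   7.27  0.69]
```

```bash
python3 -m handwheel '[[255,-4.2,0,0.4,0.4],[255,-4.2,1.5,0.5,0],[255,0,3,0,0],[255,0,2.5,0,0],[255,0,0.4,0,0],[255,0,0,0,0]]' |sed -n 2p
python3 -c "
from h import *
st()
s=snapshot('top');zoom(s,240,130,360,230,6,'pics/top9.png')"
```

```text
ee_pos: [603.9, -269.5, 41.8]
t 11.07 tcp [ 603.88 -269.46   41.77] tip z 24.8 fix [   0.8 -147. ] F fix [ 0.42 -0.74] Fz -0.23 w -0.0 q [-0.54  0.79  1.34  0.    1.01  0.89]
tool x in fix [-1.     0.011] z in fix [-0.011 -1.   ] yz [ 0. -0. -1.]
```

View pics/top9.png

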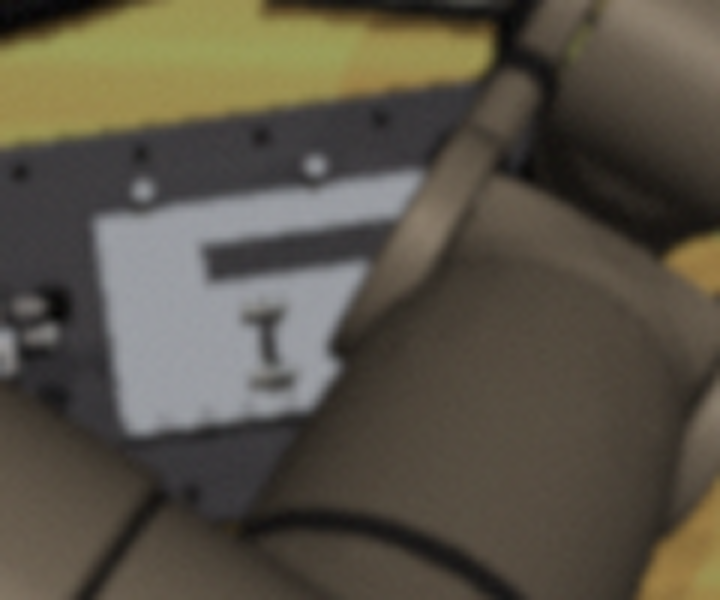

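Dowels at (143, 190) and (315, 165) sit on the plate's edge, and the +y end at (95, 215)–(128, 437) is free to watch. Starting the push along the dowels.

```bash
python3 -m handwheel '[[255,0,0,-0.3,0],[255,0,0,-0.3,0],[255,0,0,-0.3,0],[255,0,0,-0.3,0],[255,0,0,-0.15,0],[255,0,0,-0.15,0],[255,0,0,-0.15,0],[255,0,0,-0.15,0]]' |sed -n 2p
python3 -c "
from h import *
st()"
python3 -m handwheel '[[255,0,0,-0.15,0],[255,-0.01,0,-0.15,0],[255,-0.01,0,-0.15,0],[255,-0.01,0,-0.15,0]]' |sed -n 2p
python3 -c "
from h import *
st()
s=snapshot('top');zoom(s,240,130,360,230,6,'pics/top10.png')"
```

```text
ee_pos: [601.2, -252.3, 41.2]
t 12.12 tcp [ 601.16 -252.29   41.21] tip z 24.2 fix [   0.8 -129.6] F fix [0.01 1.07] Fz 0.85 w -0.2 q [-0.51  0.78  1.37 -0.    0.99  0.91]
tool x in fix [-1.     0.012] z in fix [-0.012 -1.   ] yz [-0. -0. -1.]
ee_pos: [600.7, -246.4, 41.3]
t 12.62 tcp [ 600.65 -246.42   41.27] tip z 24.3 fix [   1.2 -123.7] F fix [-0.77 -1.02] Fz 0.09 w 0.0 q [-0.51  0.77  1.38 -0.    0.99  0.92]
tool x in fix [-1.     0.012] z in fix [-0.012 -1.   ] yz [ 0. -0. -1.]
```

View pics/top10.png

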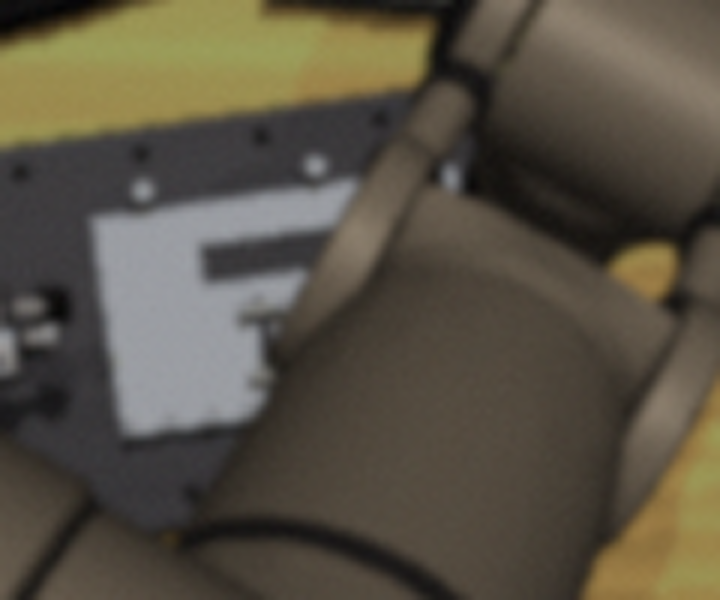

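The front corner moved from (95, 215) to (91, 215), so the plate is sliding. Continuing.

```bash
python3 -m handwheel '[[255,-0.01,0,-0.15,0],[255,-0.01,0,-0.15,0],[255,-0.01,0,-0.15,0],[255,-0.01,0,-0.15,0],[255,-0.01,0,-0.12,0],[255,-0.01,0,-0.1,0],[255,-0.01,0,-0.08,0],[255,-0.01,0,-0.08,0]]' |sed -n 2p
python3 -c "
from h import *
st()
s=snapshot('top');zoom(s,240,130,360,230,6,'pics/top11.png')
s=snapshot('side');zoom(s,205,145,325,285,4,'pics/side11.png')"
```

```text
ee_pos: [600.0, -236.5, 41.3]
t 13.68 tcp [ 599.97 -236.54   41.27] tip z 24.3 fix [   2.1 -113.9] F fix [-0.42 -1.05] Fz 0.71 w -0.3 q [-0.49  0.77  1.4  -0.    0.98  0.93]
tool x in fix [-1.     0.012] z in fix [-0.012 -1.   ] yz [ 0. -0. -1.]
```

View pics/top11.png

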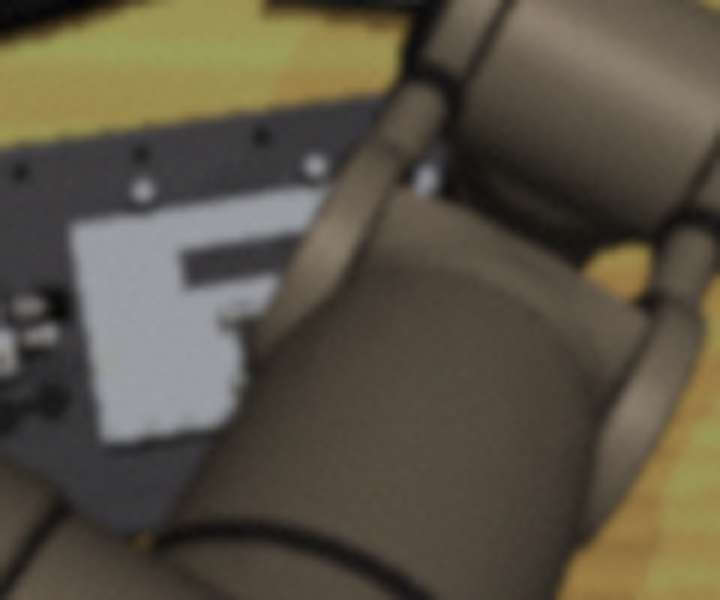

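View pics/side11.png

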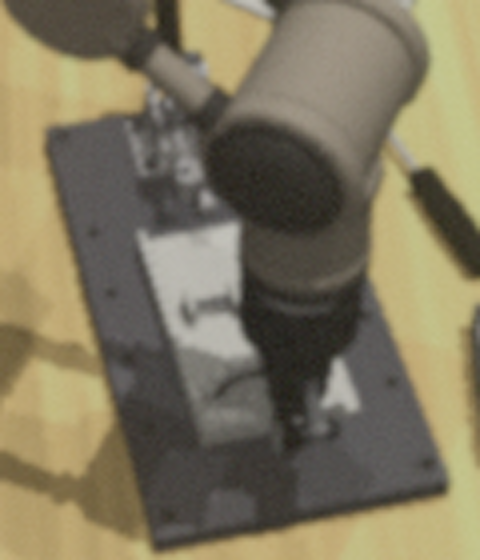

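The plate's corner is now at (72, 225). I'll check that its edge is still parallel with a line fit.

```bash
cat > chk.py <<'E'
from meas import *
def chk(a,b):
    s=snapshot('top')
    cvt=lambda p:((p[0]+.5)/6+239.5,(p[1]+.5)/6+129.5)
    l=edgefit(s,0,cvt(a),cvt(b),None,'m',band=2.5)
    # end points of fit at the u of both ends, on z=26
    out=[]
    for p in (cvt(a),cvt(b)):
        v=l[3]+(p[0]-l[2])*l[1]/l[0];out.append(tofix(onz(s,p[0],v,26)))
    print("edge pts fix",np.round(out,1).tolist(),"angle",round(float((out[1][0]-out[0][0])/(out[0][1]-out[1][1])),4))
E
python3 -c "
from chk import *
chk((78,224),(310,188))
s=np.load('top.npy',allow_pickle=True).item()
import chk as c
c.snapshot=lambda n:s
chk((98,212),(330,180));chk((98,212),(460,161))"
```

```text
edge pts fix [[54.9, 75.8], [56.9, -39.2]] angle 0.0178
edge pts fix [[57.3, 65.6], [57.1, -49.1]] angle -0.0017
edge pts fix [[57.4, 65.6], [57.2, -113.5]] angle -0.0011
```

The plate has turned +0.018 rad and its front has drifted about 1.7 mm off the left dowel, because I am pushing to the +x side of the plate's friction centre. I'll move the finger toward −x and carry on.

```bash
python3 -m handwheel '[[255,0,0,0.4,0],[255,1.0,0,0,0],[255,1.0,0,0,0],[255,0,0,-0.2,0],[255,0,0,-0.15,0],[255,0,0,-0.1,0],[255,0,0,-0.08,0],[255,0,0,-0.08,0]]' |sed -n 2p
python3 -c "
from chk import *
st()
chk((75,225),(310,188))"
python3 -m handwheel '[[255,0,0,-0.05,0],[255,0,0,-0.05,0],[255,0,0,-0.05,0],[255,0,0,-0.05,0]]' |sed -n 2p
python3 -c "
from chk import *
st()
chk((75,225),(310,188))
s=snapshot('top');zoom(s,240,130,360,230,6,'pics/top12.png')"
```

```text
ee_pos: [580.0, -237.3, 41.3]
t 14.82 tcp [ 580.02 -237.33   41.27] tip z 24.3 fix [ -17.7 -111.5] F fix [-0.9 -0.4] Fz 0.90 w -0.4 q [-0.51  0.74  1.46 -0.    0.95  0.91]
tool x in fix [-1.     0.012] z in fix [-0.012 -1.   ] yz [ 0. -0. -1.]
edge pts fix [[54.9, 77.3], [57.1, -39.2]] angle 0.0188
ee_pos: [579.6, -235.4, 41.2]
t 15.38 tcp [ 579.57 -235.41   41.24] tip z 24.2 fix [ -17.9 -109.6] F fix [-1.55 -0.97] Fz -0.30 w 0.0 q [-0.51  0.74  1.46 -0.    0.95  0.92]
tool x in fix [-1.     0.012] z in fix [-0.012 -1.   ] yz [-0. -0. -1.]
edge pts fix [[55.3, 77.3], [57.1, -39.2]] angle 0.0156
```

View pics/top12.png

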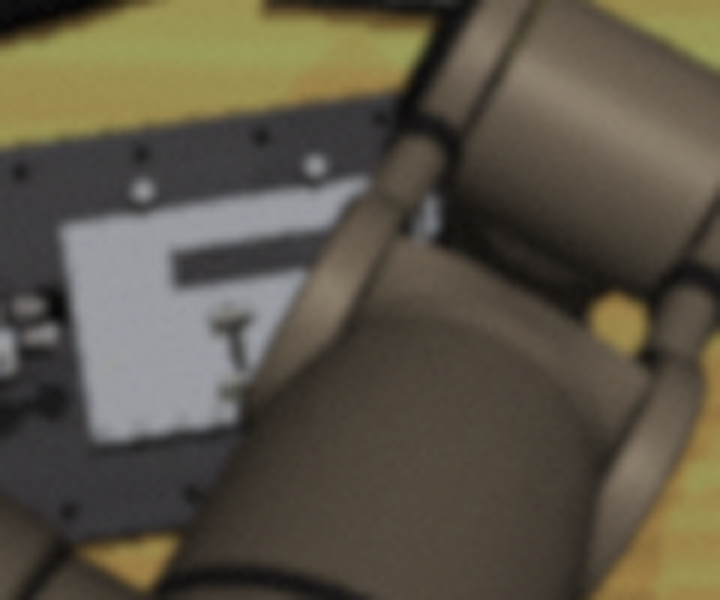

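```bash
for k in 1; do python3 -m handwheel '[[255,0,0,-0.05,0],[255,0,0,-0.05,0],[255,0,0,-0.05,0],[255,0,0,-0.05,0]]' >/dev/null
python3 -c "
from chk import *
st()"; done
python3 -m handwheel '[[255,0,0,-0.05,0],[255,0,0,-0.05,0],[255,0,0,-0.05,0],[255,0,0,-0.05,0]]' >/dev/null
python3 -c "
from chk import *
st()
chk((65,227),(310,188))"
```

```text
t 15.97 tcp [ 579.28 -233.41   41.25] tip z 24.3 fix [ -17.9 -107.5] F fix [ 0.46 -0.75] Fz -0.56 w 0.3 q [-0.51  0.74  1.46 -0.    0.94  0.92]
tool x in fix [-1.     0.012] z in fix [-0.012 -1.   ] yz [-0. -0. -1.]
t 16.48 tcp [ 579.03 -231.4    41.26] tip z 24.3 fix [ -17.8 -105.5] F fix [-0.64 -0.44] Fz -0.02 w 0.1 q [-0.5   0.73  1.47 -0.    0.94  0.92]
tool x in fix [-1.     0.012] z in fix [-0.012 -1.   ] yz [ 0. -0. -1.]
edge pts fix [[55.5, 82.2], [57.2, -39.3]] angle 0.0143
```

```bash
python3 -m handwheel '[[255,0,0,-0.05,0],[255,0,0,-0.05,0],[255,0,0,-0.05,0],[255,0,0,-0.05,0]]' >/dev/null
python3 -c "
from chk import *
st()"
python3 -m handwheel '[[255,0,0,-0.05,0],[255,0,0,-0.05,0],[255,0,0,-0.05,0],[255,0,0,-0.05,0]]' >/dev/null
python3 -c "
from chk import *
st()
chk((60,227),(310,188))"
```

```text
t 17.02 tcp [ 578.72 -229.46   41.25] tip z 24.2 fix [ -17.8 -103.6] F fix [-0.71 -0.58] Fz -0.09 w 0.0 q [-0.5   0.73  1.47 -0.    0.94  0.92]
tool x in fix [-1.     0.012] z in fix [-0.012 -1.   ] yz [ 0. -0. -1.]
t 17.52 tcp [ 578.43 -227.46   41.26] tip z 24.3 fix [ -17.8 -101.5] F fix [-0.43 -0.94] Fz 0.52 w 0.0 q [-0.5   0.73  1.47 -0.    0.94  0.93]
tool x in fix [-1.     0.012] z in fix [-0.012 -1.   ] yz [ 0. -0. -1.]
edge pts fix [[55.6, 84.6], [57.2, -39.2]] angle 0.0128
```

```bash
python3 -m handwheel '[[255,0,0,-0.05,0],[255,0,0,-0.05,0],[255,0,0,-0.05,0],[255,0,0,-0.05,0]]' >/dev/null
python3 -c "
from chk import *
st()"
python3 -m handwheel '[[255,0,0,-0.05,0],[255,0,0,-0.05,0],[255,0,0,-0.05,0]]' >/dev/null
python3 -c "
from chk import *
st()"
python3 -c "
from chk import *
s=snapshot('top');zoom(s,200,130,320,230,6,'pics/top13.png')"
```

```text
t 18.07 tcp [ 578.14 -225.48   41.27] tip z 24.3 fix [-17.7 -99.5] F fix [-0.75 -1.96] Fz 0.24 w 0.0 q [-0.5   0.73  1.47 -0.    0.94  0.93]
tool x in fix [-1.     0.012] z in fix [-0.012 -1.   ] yz [ 0. -0. -1.]
t 18.45 tcp [ 578.01 -224.53   41.3 ] tip z 24.3 fix [-17.7 -98.6] F fix [-0.81 -3.37] Fz -1.95 w 0.0 q [-0.49  0.73  1.48 -0.    0.93  0.93]
tool x in fix [-1.     0.012] z in fix [-0.012 -1.   ] yz [ 0.    -0.001 -1.   ]
```

View pics/top13.png

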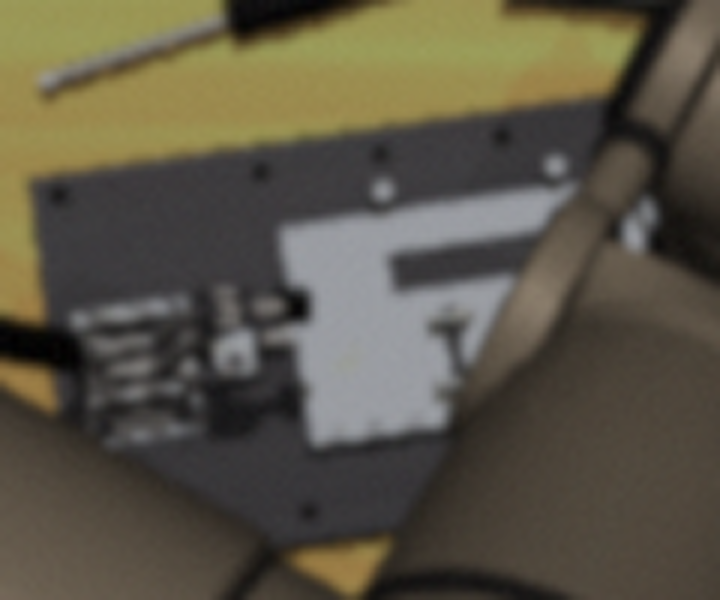

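Stop contact: 3.4 N, with the finger lagging its command at y = −98.6. The picture shows the plate end at (280, 228)–(315, 448) against the screw near (290, 335). The front is still slightly off the left dowel, so I'll go around to the side and reseat it.

```bash
python3 -m handwheel '[[255,0,0,0.1,0],[255,0,0,0.5,0],[255,1,-0.2,1,0],[255,4,0,0,0],[255,3.6,0,-0.5,0],[255,0,0,-4,0],[255,0,0,-4,0],[255,0,0,-3.5,0]]' >/dev/null
python3 -c "
from chk import *
st();shift(-85,3,42)"
```

```text
t 19.50 tcp [ 476.97 -133.11   43.53] tip z 26.5 fix [-103.1    7.6] F fix [ 0.21 -0.75] Fz -0.02 w -0.1 q [-0.43  0.56  1.85  0.    0.74  1.  ]
tool x in fix [-1.     0.013] z in fix [-0.013 -1.   ] yz [ 0. -0. -1.]
to -85 3 42 tool shift cm [-1.82  0.15  0.44]
```

```bash
python3 -m handwheel '[[255,-1,0.15,0.2,0],[255,-0.8,0,0,0],[255,-0.6,0,0,0],[255,-0.4,0,0,0],[255,-0.2,0,0,0],[255,-0.1,0,0,0],[255,-0.1,0,0,0],[255,0,0,0,0]]' >/dev/null
python3 -c "
from chk import *
st()"
python3 -m handwheel '[[255,-0.05,0,0,0],[255,-0.05,0,0,0],[255,-0.05,0,0,0],[255,-0.05,0,0,0]]' >/dev/null
python3 -c "
from chk import *
st()"
```

```text
t 20.50 tcp [ 509.65 -130.94   41.74] tip z 24.7 fix [-70.5   4.6] F fix [ 0.52 -0.3 ] Fz 0.17 w 0.2 q [-0.4   0.6   1.76 -0.    0.78  1.03]
tool x in fix [-1.     0.012] z in fix [-0.012 -1.   ] yz [-0. -0. -1.]
t 21.00 tcp [ 511.68 -130.65   41.75] tip z 24.7 fix [-68.4   4.6] F fix [ 0.45 -0.84] Fz 0.58 w 0.1 q [-0.4   0.6   1.75 -0.    0.78  1.03]
tool x in fix [-1.     0.012] z in fix [-0.012 -1.   ] yz [-0. -0. -1.]
```

```bash
python3 -m handwheel '[[255,-0.05,0,0,0],[255,-0.05,0,0,0],[255,-0.05,0,0,0],[255,-0.03,0,0,0]]' >/dev/null
python3 -c "
from chk import *
st()"
python3 -m handwheel '[[255,-0.05,0,0,0],[255,-0.05,0,0,0],[255,-0.03,0,0,0]]' >/dev/null
python3 -c "
from chk import *
st()"
```

```text
t 21.50 tcp [ 513.48 -130.41   41.74] tip z 24.7 fix [-66.6   4.5] F fix [-0.34  0.24] Fz -0.34 w 0.0 q [-0.39  0.61  1.75 -0.    0.79  1.03]
tool x in fix [-1.     0.012] z in fix [-0.012 -1.   ] yz [ 0. -0. -1.]
t 21.88 tcp [ 514.   -130.07   41.56] tip z 24.6 fix [-66.1   4.8] F fix [-4.84 -0.79] Fz 1.34 w 0.1 q [-0.39  0.61  1.75 -0.    0.79  1.03]
tool x in fix [-1.     0.012] z in fix [-0.012 -1.   ] yz [-0.002  0.    -1.   ]
```

```bash
python3 -m handwheel '[[255,-0.03,0,0,0],[255,-0.03,0,0,0],[255,0,0,0,0]]' >/dev/null
python3 -c "
from chk import *
st()
s=snapshot('top');zoom(s,200,130,320,230,6,'pics/top14.png')"
python3 -m handwheel '[[255,0.05,0,0,0],[255,0.05,0,0,0],[255,0.3,0,0,0],[255,1,0,0,0],[255,2.0,0,2,0],[255,0,0,5,0],[255,0,0,4,0],[255,-1,0,2,0]]' >/dev/null
python3 -c "
from chk import *
st();shift(-3,-110,41.5)
s=snapshot('top');zoom(s,200,130,320,230,6,'pics/top15.png');np.save('top.npy',s)"
```

```text
t 22.25 tcp [ 514.13 -129.97   41.5 ] tip z 24.5 fix [-65.9   4.9] F fix [-6.13  0.37] Fz 2.14 w -0.1 q [-0.39  0.61  1.75 -0.    0.79  1.03]
tool x in fix [-1.     0.012] z in fix [-0.012 -1.   ] yz [-0.003  0.    -1.   ]
t 23.30 tcp [ 510.22 -264.74   42.05] tip z 25.0 fix [ -91.  -127.6] F fix [-0.41 -0.4 ] Fz 0.08 w 0.1 q [-0.61  0.66  1.62 -0.    0.86  0.82]
tool x in fix [-1.     0.015] z in fix [-0.015 -1.   ] yz [ 0.001 -0.001 -1.   ]
to -3 -110 41.5 tool shift cm [-8.77  0.06 -1.89]
```

View pics/top15.png

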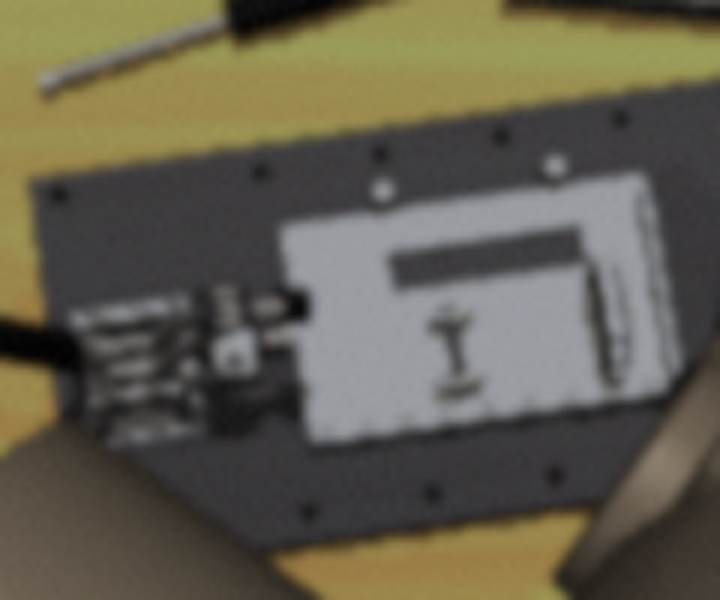

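```bash
python3 -c "
from chk import *
import chk as c
s=np.load('top.npy',allow_pickle=True).item()
c.snapshot=lambda n:s
o=lambda p:(p[0]-240,p[1])
chk(o((285,223)),o((540,190)));chk(o((285,223)),o((645,173)))"
python3 -m handwheel '[[255,-3,0,0,0.5],[255,-3,0,0,0],[255,-2.8,0,0,0],[255,0,0,-1.0,0],[255,0,0,-0.5,0],[255,0,0,0,0]]' >/dev/null
python3 -c "
from chk import *
st()"
```

```text
edge pts fix [[56.7, 91.9], [57.2, -34.3]] angle 0.0034
edge pts fix [[57.0, 91.8], [57.0, -86.3]] angle 0.0001
t 24.10 tcp [ 594.53 -234.54   41.8 ] tip z 24.8 fix [  -3.  -111.1] F fix [0.32 0.21] Fz 0.38 w 0.1 q [-0.5   0.76  1.41 -0.    0.97  0.94]
tool x in fix [-1.     0.021] z in fix [-0.021 -1.   ] yz [-0.001  0.    -1.   ]
```

The line fit shows the plate seated again, at 0.0001 rad, with its edge at x = 57.0 along its full length. I'll square the tool and press the nose in line with the stop screw.

```bash
python3 -m handwheel '[[255,0,0,-0.3,-1.2],[255,0,0,-0.3,0],[255,0,0,-0.2,0],[255,0,0,-0.1,0],[255,0,0,-0.05,0],[255,0,0,-0.05,0]]' >/dev/null
python3 -c "
from chk import *
st()"
python3 -m handwheel '[[255,0,0,-0.05,0],[255,0,0,-0.05,0],[255,0,0,-0.03,0],[255,0,0,0,0]]' >/dev/null
python3 -c "
from chk import *
st()"
```

```text
t 24.85 tcp [ 594.04 -225.26   41.72] tip z 24.7 fix [  -2.  -101.8] F fix [-0.89  1.03] Fz 0.06 w 0.2 q [-0.48  0.75  1.43 -0.    0.96  0.93]
tool x in fix [-1.  0.] z in fix [-0. -1.] yz [ 0. -0. -1.]
t 25.35 tcp [ 593.84 -223.91   41.75] tip z 24.8 fix [  -2.  -100.4] F fix [-0.47  0.07] Fz 0.41 w -0.2 q [-0.48  0.75  1.43 -0.    0.96  0.93]
tool x in fix [-1.  0.] z in fix [-0. -1.] yz [ 0. -0. -1.]
```

```bash
python3 -m handwheel '[[255,0,0,-0.05,0],[255,0,0,-0.05,0],[255,0,0,-0.03,0],[255,0,0,-0.03,0]]' >/dev/null
python3 -c "
from chk import *
st()"
python3 -m handwheel '[[255,0,0,-0.03,0],[255,0,0,-0.03,0],[255,0,0,-0.03,0],[255,0,0,0,0]]' >/dev/null
python3 -c "
from chk import *
st()"
```

```text
t 25.85 tcp [ 593.59 -222.32   41.78] tip z 24.8 fix [ -2.  -98.8] F fix [-0.56 -0.25] Fz 0.05 w 0.0 q [-0.48  0.75  1.43 -0.    0.96  0.93]
tool x in fix [-1.  0.] z in fix [-0. -1.] yz [ 0. -0. -1.]
t 26.35 tcp [ 593.52 -221.9    41.79] tip z 24.8 fix [ -2.  -98.4] F fix [-0.41 -3.47] Fz -1.21 w 0.3 q [-0.48  0.75  1.43 -0.    0.96  0.93]
tool x in fix [-1.  0.] z in fix [-0. -1.] yz [ 0.    -0.001 -1.   ]
```

```bash
python3 -m handwheel '[[255,0,0,-0.03,0],[255,0,0,-0.03,0],[255,0,0,-0.03,0],[255,0,0,0,0]]' >/dev/null
python3 -c "
from chk import *
st()"
python3 -m handwheel '[[255,0,0,-0.02,0],[255,0,0,0,0],[255,0,0,0,0]]' >/dev/null
python3 -c "
from chk import *
st();s=snapshot('top');zoom(s,200,130,320,230,6,'pics/top16.png');np.save('top.npy',s)
import chk as c
c.snapshot=lambda n:s
o=lambda p:(p[0]-240,p[1])
chk(o((285,223)),o((540,190)))"
```

```text
t 26.85 tcp [ 593.56 -221.68   41.9 ] tip z 24.9 fix [ -1.9 -98.2] F fix [ 0.07 -6.38] Fz -2.33 w -0.1 q [-0.48  0.75  1.43 -0.    0.96  0.94]
tool x in fix [-1.  0.] z in fix [-0. -1.] yz [ 0.001 -0.002 -1.   ]
t 27.23 tcp [ 593.53 -221.62   41.89] tip z 24.9 fix [ -1.9 -98.1] F fix [-0.79 -8.3 ] Fz -1.38 w -0.2 q [-0.48  0.75  1.43 -0.    0.96  0.94]
tool x in fix [-1.  0.] z in fix [-0. -1.] yz [ 0.001 -0.002 -1.   ]
edge pts fix [[56.6, 91.9], [57.5, -34.4]] angle 0.0071
```

View pics/top16.png

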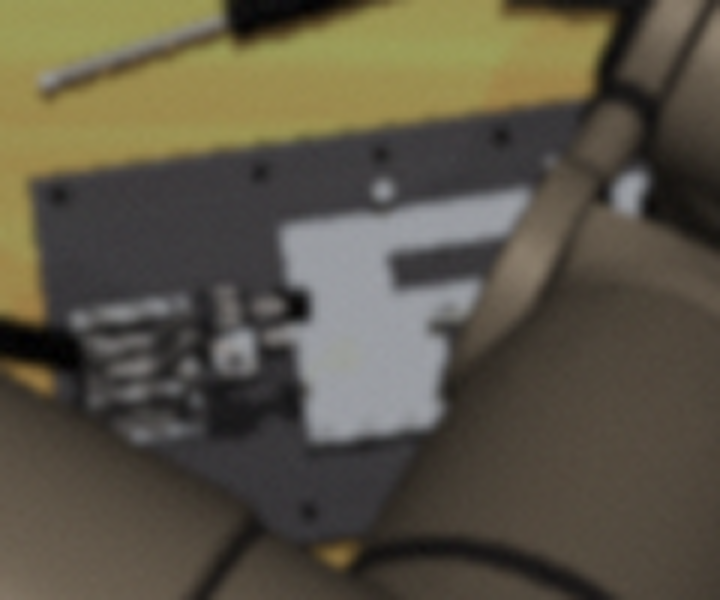

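The plate is pressed on the stop with about 8 N and has not moved: its corner is still at (280, 228). Now I'll release slowly, lift, and go over to the handle.

```bash
python3 -m handwheel '[[255,0,0,0.05,0],[255,0,0,0.1,0],[255,0,0,0.5,0],[255,0,0,1.5,0],[255,0,-6,0,0],[255,0,-6,0,0],[255,0,-5.7,0,0]]' >/dev/null
python3 -c "
from chk import *
st();shift(-6,168,217)
def E(phi):
    C=np.array([188.8,76.]);d=phi-1.19;c,s=np.cos(d),np.sin(d)
    e=C+np.array([[c,-s],[s,c]])@[23.2,87.];return e
for phi in (1.19,1.0,.8,.6,.4,.2,.08):
    q=E(phi)-16*np.array([np.cos(phi),np.sin(phi)]);print(phi,'E',E(phi).round(1),'tcp y %.1f tcp z %.1f'%(q[0]-14.5,q[1]+17))
s=snapshot('side');zoom(s,205,125,325,285,3.7,'pics/s17.png');np.save('side.npy',s)
s=snapshot('top');zoom(s,180,130,340,235,5,'pics/t17.png');np.save('top.npy',s)
"
```

```text
t 28.15 tcp [ 596.61 -242.26  220.9 ] tip z 203.9 fix [  -2.1 -119. ] F fix [ 1.02 -1.08] Fz 0.42 w -0.3 q [-0.5   0.58  1.21  0.    1.35  0.91]
tool x in fix [-1.  0.] z in fix [-0. -1.] yz [ 0. -0. -1.]
to -6 168 217 tool shift cm [  0.4    0.39 -28.7 ]
1.19 E [212. 163.] tcp y 191.6 tcp z 165.1
1.0 E [228.  157.1] tcp y 204.9 tcp z 160.6
0.8 E [243.3 147.6] tcp y 217.7 tcp z 153.2
0.6 E [256.5 135.4] tcp y 228.8 tcp z 143.3
0.4 E [266.9 120.8] tcp y 237.7 tcp z 131.5
0.2 E [274.3 104.3] tcp y 244.1 tcp z 118.2
0.08 E [277.   93.9] tcp y 246.6 tcp z 109.6
```

View pics/s17.png

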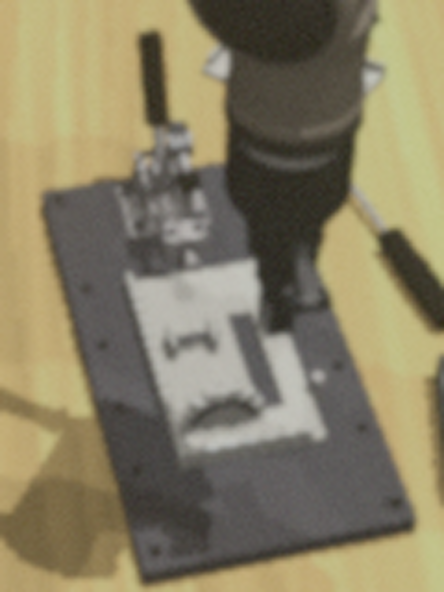

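View pics/t17.png

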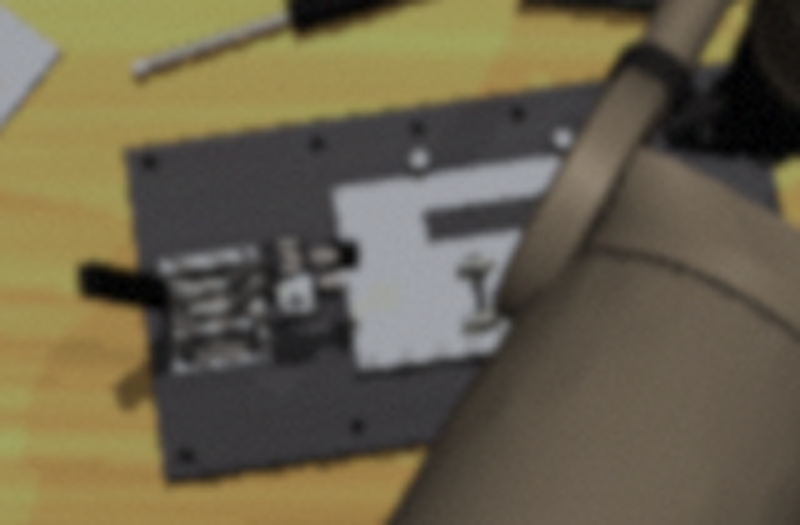

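The plate is in place at (335, 188)–(560, 155) in the top view, and the grip runs from (80, 278) to (165, 290), its top at (150, 35) in the side view. I'll cross-check the handle position.

```bash
python3 -c "
from h import *
a=np.load('top.npy',allow_pickle=True).item();b=np.load('side.npy',allow_pickle=True).item()
print(tofix(onz(a,82/5+179.6,278/5+129.6,167)),tofix(onz(b,151/3.7+204.6,34/3.7+124.6,170)))"
python3 -m handwheel '[[255,0.1,0,-5.5,0],[255,0.1,0,-6,0],[255,0.1,0,-6,0],[255,0.1,0,-5,0],[255,0,0,-4,0],[255,0,0,-2.2,0],[255,0,0,0,0]]' >/dev/null
python3 -c "
from chk import *
st();shift(-6,170,165)
s=snapshot('side');zoom(s,205,105,325,265,3.7,'pics/s18.png');np.save('side.npy',s)
"
```

```text
[ -4.66751006 223.52553017] [ -7.56702667 215.80152079]
t 29.12 tcp [547.42  42.25 218.57] tip z 201.6 fix [ -6.  169.7] F fix [ 0.25 -0.84] Fz 0.18 w 0.1 q [-0.06  0.41  1.5   0.    1.23  1.35]
tool x in fix [-1.    -0.002] z in fix [ 0.002 -1.   ] yz [-0.  0. -1.]
to -6 170 165 tool shift cm [ 0.    5.36 -0.03]
```

View pics/s18.png

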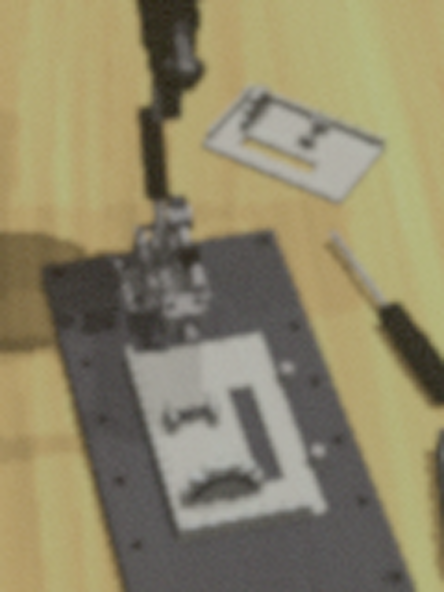

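The finger (tip at (168, 118)) is above and just on the bay side of the grip (150, 110–195). Lowering it into the gap.

```bash
python3 -m handwheel '[[255,0,3,0,0],[255,0,2.3,0,0],[255,0,0,-0.5,0],[255,0,0,-0.5,0],[255,0,0,-0.4,0],[255,0,0,-0.3,0]]' >/dev/null
python3 -c "
from chk import *
st()"
python3 -m handwheel '[[255,0,0,-0.3,0],[255,0,0,-0.3,0],[255,0,0.05,-0.3,0]]' >/dev/null
python3 -c "
from chk import *
st()"
```

```text
t 29.93 tcp [545.19  58.3  166.52] tip z 149.5 fix [ -5.6 185.9] F fix [-0.11 -0.78] Fz -0.46 w -0.0 q [-0.03  0.46  1.58 -0.    1.1   1.38]
tool x in fix [-1. -0.] z in fix [ 0. -1.] yz [ 0.001 -0.    -1.   ]
t 30.30 tcp [543.44  67.1  165.26] tip z 148.3 fix [ -6.  194.9] F fix [1.34 0.09] Fz -0.04 w -0.1 q [-0.02  0.46  1.58 -0.    1.1   1.4 ]
tool x in fix [-1. -0.] z in fix [ 0. -1.] yz [ 0. -0. -1.]
```

```bash
python3 -m handwheel '[[255,0,0.05,-0.3,0],[255,0,0.1,-0.3,0],[255,0,0.1,-0.3,0],[255,0,0.1,-0.3,0]]' >/dev/null
python3 -c "
from chk import *
st()"
python3 -m handwheel '[[255,0,0.15,-0.3,0],[255,0,0.15,-0.3,0],[255,0,0.15,-0.3,0],[255,0,0.15,-0.3,0]]' >/dev/null
python3 -c "
from chk import *
st()
s=snapshot('side');zoom(s,205,105,325,265,3.7,'pics/s19.png');np.save('side.npy',s)
s=snapshot('top');zoom(s,170,120,290,220,6,'pics/t19.png')
"
```

```text
t 30.80 tcp [541.81  78.73 162.04] tip z 145.0 fix [ -5.8 206.6] F fix [-0.52 -3.12] Fz 3.94 w -0.3 q [ 0.    0.46  1.59 -0.    1.09  1.42]
tool x in fix [-1.  0.] z in fix [-0. -1.] yz [ 0.001 -0.    -1.   ]
t 31.30 tcp [539.92  90.8  155.91] tip z 138.9 fix [ -5.7 218.8] F fix [-0.68 -1.77] Fz 5.76 w -0.3 q [ 0.03  0.47  1.59 -0.    1.07  1.44]
tool x in fix [-1.  0.] z in fix [-0. -1.] yz [ 0.001 -0.    -1.   ]
```

View pics/s19.png

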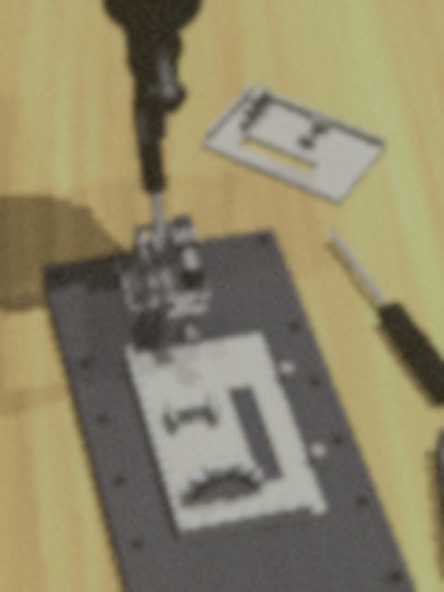

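Contact is 4–6 N and the grip is swinging over under the finger at (150, 170). Following the arc down.

```bash
python3 -m handwheel '[[255,0,0.3,-0.25,0],[255,0,0.3,-0.25,0],[255,0,0.3,-0.25,0],[255,0,0.3,-0.25,0]]' >/dev/null
python3 -c "
from chk import *
st()"
python3 -m handwheel '[[255,0,0.3,-0.25,0],[255,0,0.3,-0.2,0],[255,0,0.3,-0.2,0],[255,0,0.3,-0.2,0]]' >/dev/null
python3 -c "
from chk import *
st()"
python3 -m handwheel '[[255,0,0.3,-0.15,0],[255,0,0.3,-0.15,0],[255,0,0.3,-0.15,0],[255,0,0.3,-0.1,0]]' >/dev/null
python3 -c "
from chk import *
st()
s=snapshot('side');zoom(s,205,105,325,265,3.7,'pics/s20.png');np.save('side.npy',s)
"
```

```text
t 31.90 tcp [539.16 100.6  145.17] tip z 128.2 fix [ -4.9 228.6] F fix [-1.12 -2.91] Fz 15.93 w -0.1 q [ 0.04  0.48  1.61 -0.    1.05  1.46]
tool x in fix [-1.  0.] z in fix [-0. -1.] yz [ 0.003 -0.    -1.   ]
t 32.40 tcp [537.82 109.32 132.42] tip z 115.4 fix [ -4.9 237.4] F fix [ 2.45 -2.83] Fz 4.86 w 0.0 q [0.06 0.5  1.62 0.   1.02 1.47]
tool x in fix [-1. -0.] z in fix [ 0. -1.] yz [ 0.003  0.    -1.   ]
t 32.90 tcp [535.53 114.26 119.22] tip z 102.2 fix [ -6.4 242.7] F fix [ 1.05 -3.45] Fz 2.85 w -0.0 q [ 0.07  0.52  1.63 -0.    0.99  1.48]
tool x in fix [-1. -0.] z in fix [ 0. -1.] yz [-0.001 -0.    -1.   ]
```

View pics/s20.png

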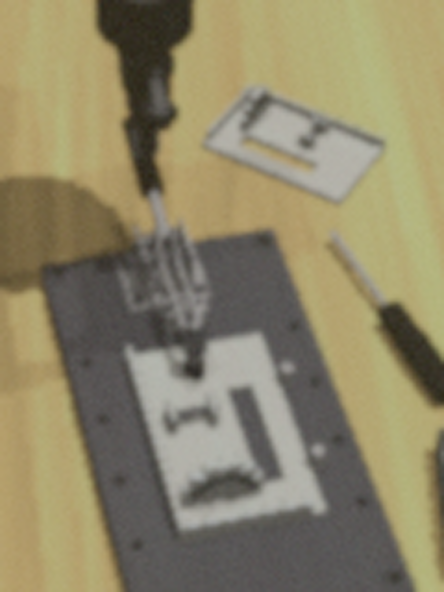

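The bar is nearly down, with the spindle over the plate at (193, 368). I'll finish with slower presses.

```bash
python3 -m handwheel '[[255,0,0.2,-0.05,0],[255,0,0.2,-0.05,0],[255,0,0.2,-0.05,0]]' >/dev/null
python3 -c "
from chk import *
st()"
python3 -m handwheel '[[255,0,0.1,0,0],[255,0,0.1,0,0],[255,0,0.1,0,0]]' >/dev/null
python3 -c "
from chk import *
st()"
```

```text
t 33.33 tcp [535.35 115.71 113.5 ] tip z 96.5 fix [ -6.3 244.1] F fix [-0.07 -3.17] Fz 3.64 w -0.3 q [ 0.07  0.53  1.64 -0.    0.98  1.49]
tool x in fix [-1.  0.] z in fix [-0. -1.] yz [-0.001 -0.    -1.   ]
t 33.70 tcp [535.33 116.05 110.54] tip z 93.5 fix [ -6.3 244.5] F fix [-1.11 -0.2 ] Fz 1.80 w 0.0 q [0.07 0.53 1.64 0.   0.97 1.49]
tool x in fix [-1.  0.] z in fix [-0. -1.] yz [-0.001  0.    -1.   ]
```

```bash
python3 -m handwheel '[[255,0,0.1,0,0],[255,0,0.05,0,0],[255,0,0.05,0,0]]' >/dev/null
python3 -c "
from chk import *
st()"
python3 -m handwheel '[[255,0,0.05,0,0],[255,0,0.05,0,0],[255,0,0,0,0]]' >/dev/null
python3 -c "
from chk import *
st()"
```

```text
t 34.08 tcp [535.71 115.91 108.69] tip z 91.7 fix [ -5.9 244.3] F fix [-0.28  1.37] Fz 2.11 w -0.3 q [0.07 0.53 1.64 0.   0.97 1.49]
tool x in fix [-1.  0.] z in fix [-0. -1.] yz [ 0.  0. -1.]
t 34.45 tcp [535.77 115.77 107.69] tip z 90.7 fix [ -5.9 244.1] F fix [-0.47  0.32] Fz 2.20 w -0.0 q [ 0.07  0.53  1.64 -0.    0.96  1.49]
tool x in fix [-1.  0.] z in fix [-0. -1.] yz [ 0. -0. -1.]
```

```bash
python3 -m handwheel '[[255,0,0.05,0,0],[255,0,0.05,0,0],[255,0,0.05,0,0]]' >/dev/null
python3 -c "
from chk import *
st()"
python3 -m handwheel '[[255,0,0.05,0,0],[255,0,0.05,0,0],[255,0,0,0,0]]' >/dev/null
python3 -c "
from chk import *
st()
s=snapshot('side');zoom(s,205,105,325,265,3.7,'pics/s21.png')
"
```

```text
t 34.83 tcp [535.73 115.75 106.2 ] tip z 89.2 fix [ -5.9 244.1] F fix [0.01 1.23] Fz 1.36 w 0.3 q [ 0.07  0.54  1.65 -0.    0.96  1.49]
tool x in fix [-1.  0.] z in fix [-0. -1.] yz [ 0. -0. -1.]
t 35.20 tcp [535.66 115.71 105.14] tip z 88.1 fix [ -6.  244.1] F fix [-0.46 -0.86] Fz 0.24 w -0.3 q [ 0.07  0.54  1.65 -0.    0.96  1.49]
tool x in fix [-1.  0.] z in fix [-0. -1.] yz [-0. -0. -1.]
```

View pics/s21.png

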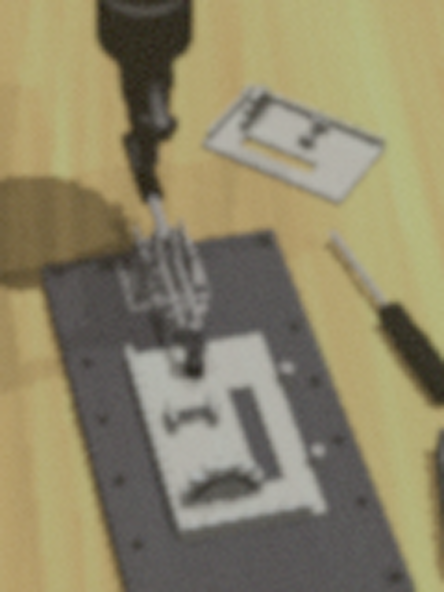

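```bash
python3 -m handwheel '[[255,0,0.05,0,0],[255,0,0.05,0,0],[255,0,0,0,0]]' >/dev/null
python3 -c "
from chk import *
st()"
python3 -m handwheel '[[255,0,0.05,0,0],[255,0,0.05,0,0],[255,0,0,0,0]]' >/dev/null
python3 -c "
from chk import *
st()"
```

```text
t 35.62 tcp [535.61 115.73 104.15] tip z 87.1 fix [ -6.1 244.1] F fix [ 0.23 -0.25] Fz 0.94 w -0.2 q [ 0.07  0.54  1.65 -0.    0.96  1.49]
tool x in fix [-1. -0.] z in fix [ 0. -1.] yz [-0. -0. -1.]
t 36.00 tcp [535.61 115.72 103.14] tip z 86.1 fix [ -6.1 244.1] F fix [-0.14 -0.12] Fz 0.68 w 0.1 q [ 0.07  0.54  1.65 -0.    0.95  1.49]
tool x in fix [-1.  0.] z in fix [-0. -1.] yz [-0. -0. -1.]
```

```bash
python3 -m handwheel '[[255,0,0.05,0,0],[255,0,0.05,0,0],[255,0,0,0,0]]' >/dev/null
python3 -c "
from chk import *
st()"
python3 -m handwheel '[[255,0,0.05,0,0],[255,0,0.05,0,0],[255,0,0,0,0]]' >/dev/null
python3 -c "
from chk import *
st()
a=snapshot('top');zoom(a,180,150,270,215,8,'pics/t22.png')
a=snapshot('side');zoom(a,215,110,285,220,5.4,'pics/s22.png')"
```

```text
t 36.38 tcp [535.64 115.76 102.33] tip z 85.3 fix [ -6.  244.1] F fix [-0.87  0.66] Fz 2.14 w -0.0 q [ 0.07  0.54  1.65 -0.    0.95  1.49]
tool x in fix [-1.  0.] z in fix [-0. -1.] yz [-0. -0. -1.]
t 36.75 tcp [535.66 115.88 101.7 ] tip z 84.7 fix [ -6.  244.3] F fix [-1.94  1.41] Fz 7.23 w -0.1 q [0.07 0.54 1.65 0.   0.95 1.49]
tool x in fix [-1. -0.] z in fix [ 0. -1.] yz [ 0.  0. -1.]
```

View pics/t22.png

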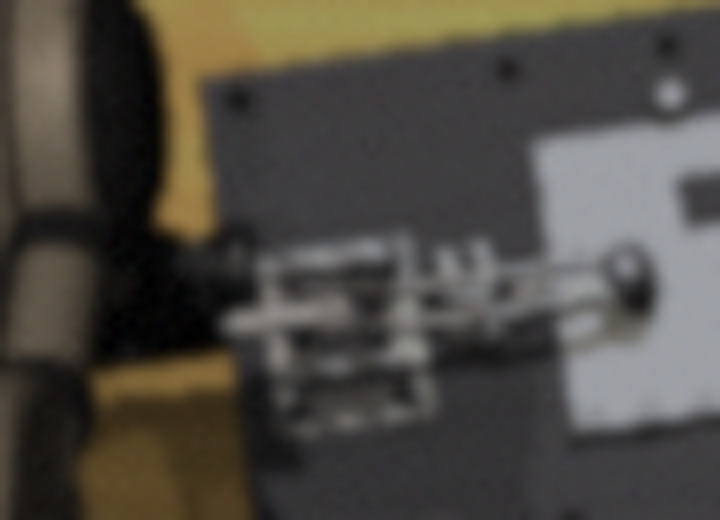

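View pics/s22.png

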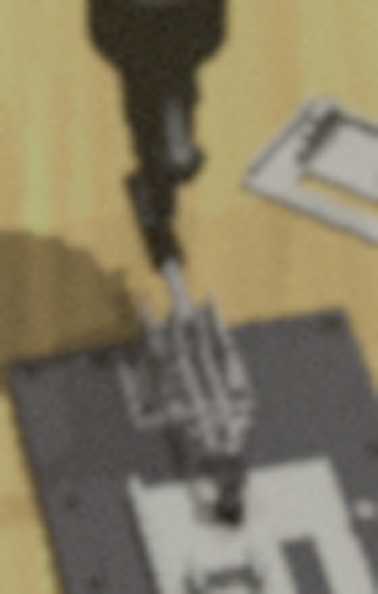

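The force rose from 2 to 7 N while the finger nearly stopped, so the handle is on its hard stop. The spindle is down on the plate at (630, 285). One more light press, then straight up and away.

```bash
python3 -m handwheel '[[255,0,0.05,0,0],[255,0,0,0,0],[255,0,0,0,0]]' >/dev/null
python3 -c "
from chk import *
st()"
python3 -m handwheel '[[255,0,-0.1,0,0],[255,0,-0.5,0,0],[255,0,-3,0,0],[255,0,-5,0,0],[255,0,-5,0,0],[255,3,-2,0,0],[255,6,0,0,0],[255,5,0,0,0]]' >/dev/null
python3 -c "
from chk import *
st()
a=snapshot('top');zoom(a,170,120,330,225,5,'pics/t23.png');np.save('top.npy',a)
a=snapshot('side');zoom(a,205,110,325,270,3.7,'pics/s23.png');np.save('side.npy',a)"
```

```text
t 37.23 tcp [535.7  115.9  101.44] tip z 84.4 fix [ -5.9 244.3] F fix [-2.75  2.29] Fz 8.94 w 0.1 q [0.07 0.54 1.65 0.   0.95 1.49]
tool x in fix [-1. -0.] z in fix [ 0. -1.] yz [ 0.001  0.    -1.   ]
t 38.23 tcp [395.58  93.39 256.76] tip z 239.8 fix [-147.9  244.1] F fix [ 0.16 -0.95] Fz -0.24 w -0.1 q [ 0.04  0.11  1.8  -0.    1.22  1.46]
tool x in fix [-1. -0.] z in fix [ 0. -1.] yz [ 0. -0. -1.]
```

View pics/t23.png

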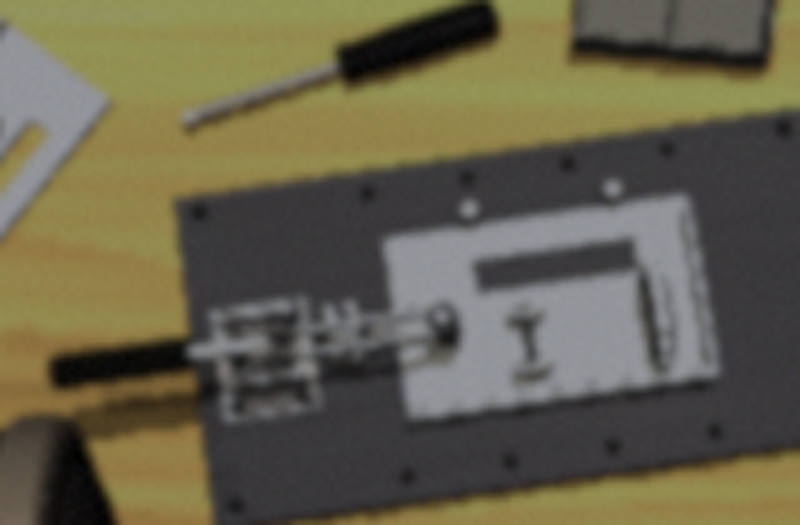

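View pics/s23.png

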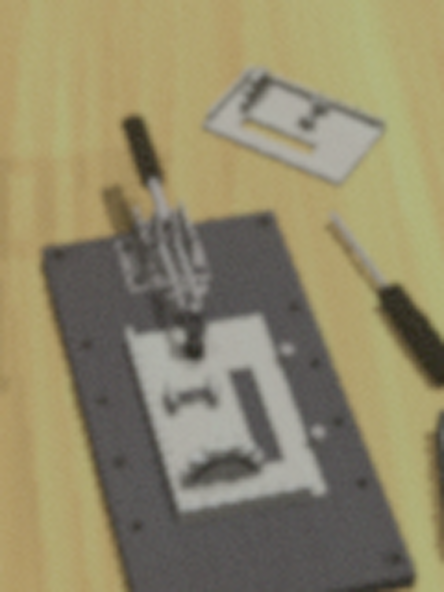

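```bash
python3 -c "
from chk import *
import chk as c
a=np.load('top.npy',allow_pickle=True).item();b=np.load('side.npy',allow_pickle=True).item()
cv5=lambda p:((p[0]+.5)/5+169.5,(p[1]+.5)/5+119.5)
for z in (85,90,95): print(z,tofix(onz(a,*cv5((54,370)),z)).round(1),tofix(onz(b,132/3.7+204.6,119/3.7+109.6,z)).round(1))
for p in ((384,240),(408,418),(688,197),(718,372)): print(p,tofix(onz(a,*cv5(p),26 if p!=(718,372) else 38)).round(1))
c.snapshot=lambda n:a
cvv=lambda p:((cv5(p)[0]-239.5)*6-.5,(cv5(p)[1]-129.5)*6-.5)
chk(cvv((384,240)),cvv((688,197)))
d=b['depth'];f0=lambda u,v:None
u,v=int(134/3.7+204.6),int(125/3.7+109.6)
print(d[v-1:v+3,u-1:u+2])
def pt(u,v):
  z=d[v,u];r=np.array([(u-b['cx'])/b['fx'],(v-b['cy'])/b['fy'],1])*z
  p=rot(b['attitude']).apply(r)+b['position'];return np.append(tofix(p),p[2]).round(1)
for k in ((132,120),(137,135),(143,155),(150,175)): print(pt(int(round(k[0]/3.7+204.6)),int(round(k[1]/3.7+109.6))))
"
```

```text
85 [ -5.  282.3] [ -9.1 279.5]
90 [ -5.9 281.3] [-10.3 274. ]
95 [ -6.9 280.2] [-11.5 268.5]
(384, 240) [55.1 94.1]
(408, 418) [-51.2  94.6]
(688, 197) [ 54.8 -86.2]
(718, 372) [-52.  -84.8]
edge pts fix [[56.5, 93.9], [57.0, -86.6]] angle 0.0031
[[1502.7395 1510.6132 1512.3064]
 [1503.7148 1497.8646 1503.2087]
 [1498.9913 1495.4519 1499.905 ]
 [   0.     1500.1912 1491.2507]]
[ -9.2 283.2  80.8]
[ -8.5 257.9  86.4]
[ -9.2 241.2  80.9]
[-10.2 209.5  85.3]
```

The top view shows the bar level, the spindle on the plate at (440, 325), the handle lying flat from (52, 370) to (190, 352), and the bystanders unmoved. The plate's edge is at x = 56.5–57.0 and its end at y = 94. There is time left, so I'll check stop contact with one gentle fingertip touch on the nose.

```bash
python3 -m handwheel '[[255,0,0,6,0],[255,0,0,6.2,0],[255,0,0,6.2,0],[255,0,0,6.2,0],[255,-3,0,6.2,0],[255,-6,0,5,0],[255,-5.4,0,1.5,0],[255,0,0,0,0]]' >/dev/null
python3 -c "
from chk import *
st();shift(-2,-115,42)"
```

```text
t 39.33 tcp [ 584.12 -239.64  253.8 ] tip z 236.8 fix [ -14.1 -114.5] F fix [0.14 0.22] Fz -0.59 w 0.2 q [-0.51  0.54  1.19  0.    1.41  0.9 ]
tool x in fix [-1. -0.] z in fix [ 0. -1.] yz [-0.001  0.001 -1.   ]
to -2 -115 42 tool shift cm [-1.23 21.18  0.08]
```

```bash
python3 -m handwheel '[[255,-1.2,5,0.1,0],[255,0,6,0,0],[255,0,6,0,0],[255,0,3,0,0],[255,0,1.2,0,0],[255,0,0,-0.4,0],[255,0,0,-0.4,0],[255,0,0,-0.3,0]]' >/dev/null
python3 -c "
from chk import *
st()"
python3 -m handwheel '[[255,0,0,-0.2,0],[255,0,0,-0.1,0],[255,0,0,-0.05,0],[255,0,0,0,0]]' >/dev/null
python3 -c "
from chk import *
st()"
```

```text
t 40.33 tcp [ 592.23 -226.99   46.42] tip z 29.4 fix [  -4.1 -103.2] F fix [ 0.56 -0.58] Fz -0.32 w 0.3 q [-0.49  0.74  1.43 -0.    0.97  0.93]
tool x in fix [-1. -0.] z in fix [ 0. -1.] yz [ 0.002 -0.001 -1.   ]
t 40.83 tcp [ 590.95 -223.59   44.71] tip z 27.7 fix [ -4.8 -99.7] F fix [0.1 0.7] Fz -0.27 w 0.3 q [-0.48  0.74  1.44 -0.    0.96  0.93]
tool x in fix [-1.  0.] z in fix [-0. -1.] yz [-0. -0. -1.]
```

```bash
python3 -m handwheel '[[255,0,0.2,-0.04,0],[255,0,0,-0.03,0],[255,0,0,-0.03,0],[255,0,0,0,0]]' >/dev/null
python3 -c "
from chk import *
st()"
python3 -m handwheel '[[255,0,0,-0.03,0],[255,0,0,-0.03,0],[255,0,0,0,0]]' >/dev/null
python3 -c "
from chk import *
st()"
```

```text
t 41.33 tcp [ 590.81 -222.53   42.75] tip z 25.8 fix [ -4.8 -98.6] F fix [-0.57 -0.45] Fz 0.53 w -0.1 q [-0.48  0.74  1.44 -0.    0.96  0.93]
tool x in fix [-1. -0.] z in fix [ 0. -1.] yz [-0. -0. -1.]
t 41.70 tcp [ 590.81 -222.3    42.83] tip z 25.8 fix [ -4.7 -98.4] F fix [-0.18 -1.82] Fz -0.05 w 0.1 q [-0.48  0.74  1.44 -0.    0.96  0.93]
tool x in fix [-1.  0.] z in fix [-0. -1.] yz [ 0.    -0.001 -1.   ]
```

```bash
python3 -m handwheel '[[255,0,0,-0.03,0],[255,0,0,-0.03,0],[255,0,0,-0.03,0],[255,0,0,0,0]]' >/dev/null
python3 -c "
from chk import *
st()"
python3 -m handwheel '[[255,0,0,-0.02,0],[255,0,0,0,0],[255,0,0,0,0]]' >/dev/null
python3 -c "
from chk import *
st()"
python3 -m handwheel '[[255,0,0,0.03,0],[255,0,0,0.05,0],[255,0,0,0.1,0],[255,0,0,0.5,0],[255,0,0,1.5,0],[255,0,-5,0,0],[255,0,-6,0,0],[255,6,0,0,0]]' >/dev/null
python3 -m handwheel '[[255,6,0,0,0],[255,6,0,0,0],[255,0,0,0,0]]' >/dev/null
python3 -c "
from chk import *
st()
a=snapshot('top');zoom(a,170,120,330,225,5,'pics/t24.png')
import chk as c
c.snapshot=lambda n:a
cv5=lambda p:((p[0]+.5)/5+169.5,(p[1]+.5)/5+119.5)
cvv=lambda p:((cv5(p)[0]-239.5)*6-.5,(cv5(p)[1]-129.5)*6-.5)
chk(cvv((384,240)),cvv((688,197)))"
```

```text
t 42.20 tcp [ 590.81 -222.05   42.87] tip z 25.9 fix [ -4.7 -98.1] F fix [-0.42 -6.15] Fz -1.89 w -0.7 q [-0.48  0.74  1.44 -0.    0.96  0.93]
tool x in fix [-1.  0.] z in fix [-0. -1.] yz [ 0.001 -0.002 -1.   ]
t 42.58 tcp [ 590.84 -222.03   42.91] tip z 25.9 fix [ -4.7 -98.1] F fix [ 0.46 -5.78] Fz -1.60 w 0.3 q [-0.48  0.74  1.44 -0.    0.96  0.93]
tool x in fix [-1.  0.] z in fix [-0. -1.] yz [ 0.001 -0.002 -1.   ]
t 43.95 tcp [ 412.66 -271.19  152.87] tip z 135.9 fix [-188.3 -118.6] F fix [ 0.47 -0.57] Fz 0.51 w 0.1 q [-0.74  0.39  1.74 -0.    1.01  0.68]
tool x in fix [-1.     0.004] z in fix [-0.004 -1.   ] yz [-0.002  0.001 -1.   ]
edge pts fix [[56.5, 93.9], [56.9, -86.6]] angle 0.0023
```

View pics/t24.png

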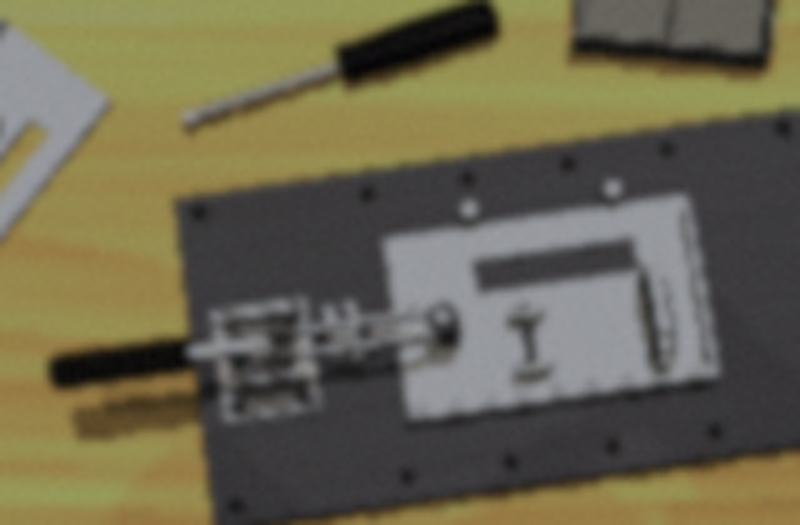

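The nose met the finger at the same place as before clamping (y = −98.5), so the plate has not left the stop. The picture is unchanged: plate (384, 240)–(688, 197), spindle (440, 325), handle flat. Handing in.

```bash
python3 -c "
from station import *
print(close_job())"
```

```text
the job is handed in; nothing more can be done
None
```

I pushed the saw base plate onto both dowels, slid it along them to the end stop, and locked it there with the toggle clamp. I then handed the job in at about 44 s. No verdict was given, and I cannot read the contact forces at the dowels, the stop or the spindle directly.

- **Dowels:** I pressed the side up to about 9.8 N between the two dowels. The finger stopped exactly where the dowels should hold the plate (finger at fixture x −66 mm).
- **Slide to the stop:** The first push on the nose was off the plate's friction centre. The plate turned about 0.018 rad and its front drifted about 1.7 mm off the left dowel. I carried on to first touch on the stop at about 3.4 N. Then I reseated the plate from the side with about 6 N; the line fit showed it parallel again to within about 0.003 rad. Finally I pressed the nose in line with the stop screw up to about 8 N.
- **Clamp:** I pushed the handle down along its arc until the force rose sharply, to about 9 N. I took this as the hard stop, though it came several mm lower than I had calculated from the given closed position.

Last checks:
- **Plate along the dowels:** The edge is parallel to within about 0.002 rad, which is within the measuring noise.
- **Stop contact:** After locking, a light press of about 6 N on the nose met resistance at the same place as before (fixture y −98.5 mm), so the plate had not left the stop.
- **Clamp and surroundings:** The pictures show the spindle on the plate and the handle flat. The screwdriver and tray look unmoved. The battery was outside the last close-up, but the arm never went near it.
- **Robot:** It stands clear and touches nothing.

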